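# Latch a filter cartridge into its dock

### The arm

A 6-joint arm with a two-finger parallel gripper is mounted at the origin on the work surface. World frame = base frame: x ahead of the robot, y to its left, z up, the work surface at z = 0. Lengths are in m, angles in rad, forces in N, time in s.
With the tool pointing down it reaches from about 0.25 to 0.775 m from the base axis. Payload 4 kg.
Tool frame: the origin (TCP) lies midway between the tips of the shut fingers; the grasp point (between the pads) lies 19 mm behind it; z points along the fingers, y is the direction in which the jaws open and shut (so a half turn about z gives the same grasp; the last joint's range is limited). The gripper opens to 94 mm and grips with 3 to 60 N. Pads are 16 mm wide; open, the fingers measure 119 mm over their backs; the gripper's body (75 mm by 177 mm) begins 78 mm behind the grasp point.
Start: joints at [-1.304, 0.087, 1.371, -0, 1.684, -0.103], TCP at [0.199, -0.513, 0.206] pointing down, gripper open.
Joint ranges: [-3.1, 3.1], [-0.76, 2.03], [0.27, 2.55], [-1.08, 4.22], [0.17, 2.65], [-2.57, 2.57]. Speed limits (rad/s): [2.79, 2.79, 3.14, 3.14, 3.14, 3.14].

### API

Orientations are given as [roll, pitch, yaw] about the fixed x, y, z axes, in that order (R = Rz(yaw) Ry(pitch) Rx(roll)).
In Python, from bench import robot gives the robot as it stands.
- The arm moves only by the tool servo_tool, never from a script. Its argument "rows" is a list of rows, each a list of 2 entries, a list of its own where there are three numbers: the shift along the tool's x, y, z normalised to -1 to 1, where 1 is 0.08 m, then the turn about the tool's z normalised to -1 to 1, where 1 is pi/2 rad. A call has 1 to 12 rows; each row is the pose to reach, as a shift and turn from the pose commanded when the call began, along the tool's axes at that moment; what a row does not reach only later rows make up. A row lasts 1/12 s, in which the tool goes at most 41.7 mm and 7.16 degrees, less where a joint would pass 70% of its speed; a pose out of reach is approached as far as the arm can. A call with a number of a shift or a turn outside -1 to 1 is refused whole. A call with a gripper value outside its range is refused whole. "grip" is the closure, from -1 (fully open) to 1 (shut), set as the call begins (left out, the last holds). The fingers move at their own pace and stop on an object; the grip force is fixed at half the most. Time passes only in rows, so rows that repeat a pose let the fingers close. It gives the time, the measured TCP pose, the force and the opening at its end, in the units of the state.
- robot.get_obs(): the state, without advancing time (a new reading comes with each control period).
- robot.snapshot(name): name is "scene" or "top" or "wrist"; returns a dict with "pixels" (480x640x3 uint8, red, green, blue), "camera_matrix" (3x3 intrinsics, pixels), "world_from_camera" (4x4, takes a point from camera to world coordinates). Camera axes: x right, y down, z forward; pixel columns grow to the right and rows downward; lengths in m; the calibration is good to about 2 mm. A picture is of the moment at which its call begins. There is no depth.
- robot.close_job(): hands the job in, once; it reports no verdict.
The state is a dict: "time": time; "joint_positions": joint angles; "qvel": joint speeds; "joint_torque": joint torques, N m; "tool_pos": TCP position; "ee_rot": TCP orientation; "wrist_force": force on the tool from outside, world axes, zero at the start; "wrist_torque": the same for the moment, N m; "width": finger opening in m.
Only numpy, scipy, OpenCV 4.12 (cv2) and the standard library are available. Lean on these libraries where they do the work, as an engineer would, in place of code of your own. Each camera call takes 0.05 s, during which the arm holds its last target.

### The job

Take the blue-topped filter cartridge out of its bay in the grey caddy and stand it in the pocket of the dock with its raised ears towards the black seal plate. Then hook the latch's wire loop over the steel keeper on top of the cartridge and press the red-ended lever all the way down, so that the cartridge is drawn tight against the seal and stays latched when you let go. Keep the cartridge upright and leave the other two cartridges, the bottles, the jar, the screwdriver and the mouse where they are.

Things in the scene. Friction and masses are not known exactly. Their poses are not given: they have to be found in the camera images.
- cartridge_mid (a point): Blue-topped white cartridge, loose, about 350 g, a block 64 mm long (x) x 50 wide (y) x 50 high; point at the block's centre, 25 mm above its underside, z up. It starts in one of the caddy's three bays, where only its x ends (64 mm apart) can be gripped. In the dock only its y sides (50 mm) can be, so it must be put down in between; the bench between caddy and dock is free.
- cartridge_ears (a point): Between the tops of the cartridge's two blue ears, which rise at its +x end to 72 mm above the underside (27 mm ahead of the middle). Each ear is 10 mm long and 6 mm wide; they stand 38 mm apart, flush with the block's sides. The loop lies between them.
- cartridge_keeper (a point): Top of the steel keeper, an upright plate 14 mm wide and 5 mm thick on the cartridge's top, 16 mm from the middle towards -x. It rises 13 mm above the 50 mm high block and leans 4 mm to -x as it rises. Hooked, the loop's bar lies against its -x face, about 3 mm above the block's top and 1 to 3 mm to -x of this point; to get there it must come down at least 6 mm to -x of it.
- caddy: Grey caddy, fixed: floor 90 (x) x 182 (y) x 5 mm, origin at bench level under its centre. Four dividers (44 mm long in x, 4 thick, tops 75 mm above the bench) make three bays, open at both x ends, at y = -58, 0, +58 mm. Cartridges stand on its floor with 2 mm free on each side, x along the caddy's x within 2 degrees; the other two have orange and green tops.
- dock_seat (a point): Point on the floor of the aluminium dock's pocket (fixed), 8 mm above the bench, under the middle of a cartridge that just touches the seal plate. x points to the seal plate and latch, z up; the cartridge's x goes along it. The pocket is 55 mm wide (y), from 41 mm behind (-x) to the seal plate 32 mm ahead. Side and end walls are 6 mm thick, 12 mm high above its floor.
- seal (a joint): Travel in m of the black sprung seal plate (54 mm wide, its top 68 mm above the pocket's floor, a 37 mm wide notch for the loop down to 50 mm): 0 when free, grows as the cartridge is drawn along +x against it, 0.008 at most. 2 N to start it, then 4 N per mm. A latched cartridge presses it in by about 3.5 mm.
- latch_pivot (a point): Axis of the latch's lever on the dock (axis along y), 54 mm ahead (+x) of dock_seat and 60 mm above it. Axes as dock_seat's. The latch moves in this point's x-z plane.
- lever (a joint): Lever angle in rad: 0 shut (level, pointing to +x from the pivot), 1.57 upright, 2.5 at most, leaning over the cartridge. Friction (0.08 N m) keeps it where it is left. Pressed down from upright with the loop hooked, it needs about 2 to 4 N at its end, and snaps over centre in the last 0.2 rad.
- lever_tip (a point): Middle of the face of the lever's red end paddle (26 mm along the lever, 22 wide, 6 thick), 67 mm from the pivot, 4 mm off the lever's line on the side that looks up when shut and to -x when upright: press on this side. The rest of the lever is 14 mm wide, 6 thick.
- loop (a joint): Angle of the wire loop relative to the lever in rad, from its stop (0, where it starts, leaning back over the lever) to 2.9. The loop points at angle lever + loop + 0.6 in the x-z plane, counted from +x up and over to -x. It swings freely and drops by its own weight (40 g). Its pin rides on the lever 15 mm from the pivot, at angle lever - 0.15.
- loop_bar (a point): Middle of the loop's cross bar (5 mm wire, along y), 82 mm from the loop's pin. The side wires are 27 mm apart. The loop starts folded back, away from the pocket.
- loop_tab (a point): Centre of the loop's red pull tab: a disc of 20 mm diameter, 12 mm thick, flat faces to +y and -y. It lies 18 mm beyond the bar along the loop and 22 mm off it, above the bar when hooked. Held by it, its place in the x-z plane sets both joints; it can be 88 to 117 mm from latch_pivot.
- cart_orange: Orange-topped cartridge in another bay of the caddy, same shape as the blue one, origin under its centre: leave it alone.
- cart_green: Green-topped cartridge in another bay of the caddy, same shape as the blue one, origin under its centre: leave it alone.
There are look-alikes about, which are no part of the job. Leave any pink look-alike of the part that bears cartridge_mid alone.

How it is judged:
On the way, in this order (a step that is already met when the one before it is completed fails the run):
1. the cartridge stands in the dock's pocket, let go (z of cartridge_mid in the frame of dock_seat between 0.02 and 0.029 m and x of cartridge_mid in the frame of dock_seat between -0.011 and 0.008 m and y of cartridge_mid in the frame of dock_seat between -0.006 and 0.006 m and x of latch_pivot in the frame of cartridge_mid above 0 m and contact force between the fingers and cartridge below 0.5 N), for 0.2 s.
2. the loop's bar lies behind the keeper (x of loop_bar in the frame of cartridge_mid between -0.032 and -0.0145 m and z of loop_bar in the frame of cartridge_mid below 0.034 m), for 0.2 s.
At the end, for the whole second after the job is handed in: The lever is shut (within 0.1 rad of level), the loop's bar lies behind the keeper, low on the cartridge's top, and the cartridge stands upright (within 0.08 rad) on the pocket's floor, within 6 mm of its middle line, pressing the seal plate in by more than 2.5 mm (value of joint lever below 0.1 rad and value of joint seal above 0.0025 m and x of loop_bar in the frame of cartridge_mid below -0.0145 m and z of loop_bar in the frame of cartridge_mid below 0.034 m and z of cartridge_mid in the frame of dock_seat below 0.029 m and y of cartridge_mid in the frame of dock_seat between -0.006 and 0.006 m and angle between cartridge_mid's own z axis and vertical below 0.08 rad); the robot touches nothing.
It fails at once if another cartridge is shifted by more than 30 mm (distance of any of cart_orange, cart_green from where it was at the start of the episode above 0.03 m).
It fails at once if a bottle, the jar, the screwdriver or the mouse is shifted by more than 30 mm (distance of any of wash_bottle, reagent, jar, screwdriver, mouse from where it was at the start of the episode above 0.03 m).
It fails at once if the cartridge is tipped by more than 30 degrees (angle between cartridge_mid's own z axis and vertical above 0.52 rad).
It also fails if it takes over 72 s, if anything falls off the work surface, if the arm or the gripper's body presses on something with over 40 N, if the wrist force passes 120 N, or if a joint passes its speed limit or range.

## Working session

There is one attempt and no reset: what is moved stays moved. The work goes in short steps, Python scripts to look and compute and a tool call to move; the robot and the scene stay as the last step left them, time stands still between calls to the robot, and variables do not carry over. Pictures are saved under pics/ and viewed, and the job is handed in when it is done.

Besides the shell and the picture viewer there is one more tool, called after "Request:" as name([rows], argument=value, ...), one row to a line, values as JSON. servo_tool: Moves the arm, as the interface text tells. Its arguments: {"type":"object","properties":{"rows":{"type":"array"},"grip":{"type":"number"}},"required":["rows"]}

```bash
mkdir -p pics; ls; cat > h.py <<'E'
import numpy as np, cv2, pickle
from bench import robot
def snap(n,f):
    s=robot.snapshot(n); cv2.imwrite(f'pics/{f}.png',s['pixels'][:,:,::-1]); pickle.dump(s,open(f'pics/{f}.pkl','wb')); return s
def load(f): return pickle.load(open(f'pics/{f}.pkl','rb'))
def ray(s,u,v):
    K=np.array(s['camera_matrix']);T=np.array(s['world_from_camera'])
    d=T[:3,:3]@np.linalg.solve(K,[u,v,1.]); return T[:3,3],d/np.linalg.norm(d)
def plane(s,u,v,z):
    o,d=ray(s,u,v); return o+d*(z-o[2])/d[2]
def tri(a,b):
    A=np.zeros((3,3));B=np.zeros(3)
    for o,d in (a,b):
        P=np.eye(3)-np.outer(d,d);A+=P;B+=P@o
    x=np.linalg.solve(A,B); return x,[np.linalg.norm((np.eye(3)-np.outer(d,d))@(x-o)) for o,d in (a,b)]
def proj(s,p):
    T=np.linalg.inv(np.array(s['world_from_camera']));q=np.array(s['camera_matrix'])@(T[:3,:3]@p+T[:3,3]);return q[:2]/q[2]
E
python3 - <<'E'
from h import *
np.set_printoptions(precision=3,suppress=True)
for n in('scene','top','wrist'):
    s=snap(n,n+'0');print(n,np.array(s['camera_matrix'])[0],'\n',np.array(s['world_from_camera']))
print(robot.get_obs())
E
```

```text
pics
scene [569.35    0.    314.138] 
 [[ 0.595  0.515 -0.617  1.235]
 [ 0.804 -0.39   0.45  -0.495]
 [-0.008 -0.763 -0.646  0.832]
 [ 0.     0.     0.     1.   ]]
top [472.07    0.    317.175] 
 [[-0.015 -0.983  0.182  0.344]
 [-1.     0.014 -0.007  0.042]
 [ 0.004 -0.182 -0.983  1.062]
 [ 0.     0.     0.     1.   ]]
wrist [352.119   0.    323.67 ] 
 [[ 0.361 -0.893 -0.269  0.278]
 [-0.933 -0.346 -0.102 -0.482]
 [-0.002  0.287 -0.958  0.383]
 [ 0.     0.     0.     1.   ]]
{'time': 0.15, 'joint_positions': array([-1.304,  0.088,  1.372, -0.   ,  1.684, -0.103]), 'qvel': array([-0.   ,  0.   , -0.005,  0.   ,  0.   , -0.001]), 'joint_torque': array([  0.001, -34.064, -30.279,   0.072,   0.031,  -0.   ]), 'tool_pos': array([ 0.199, -0.512,  0.205]), 'ee_rot': array([-3.14, -0.  ,  0.37]), 'wrist_force': array([-0.119,  0.016,  0.139]), 'wrist_torque': array([-0.093, -0.014,  0.023]), 'width': 0.09391731927991938}
```

View pics/scene0.png

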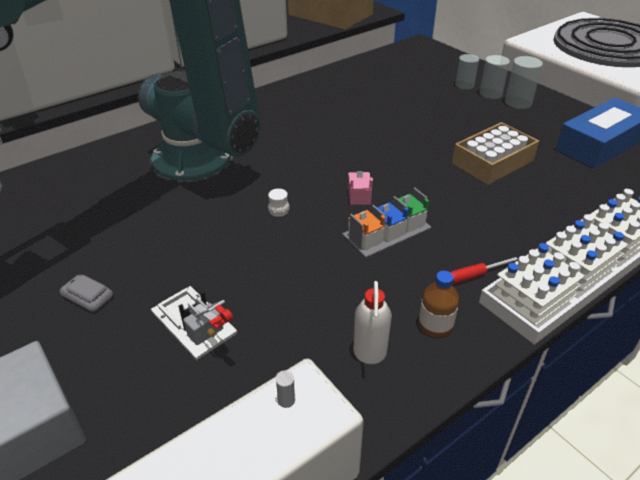

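View pics/top0.png

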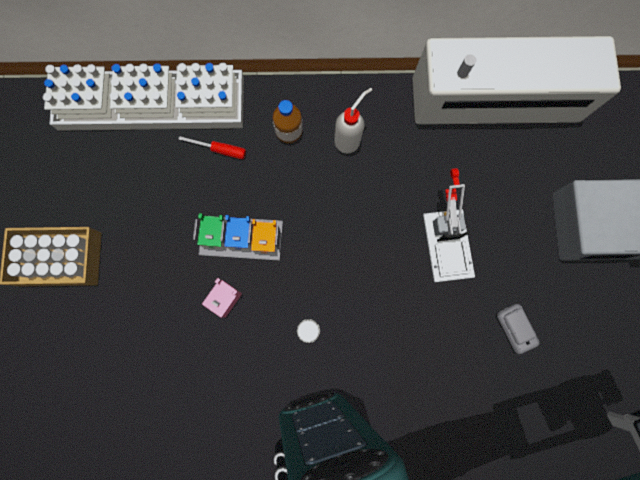

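View pics/wrist0.png

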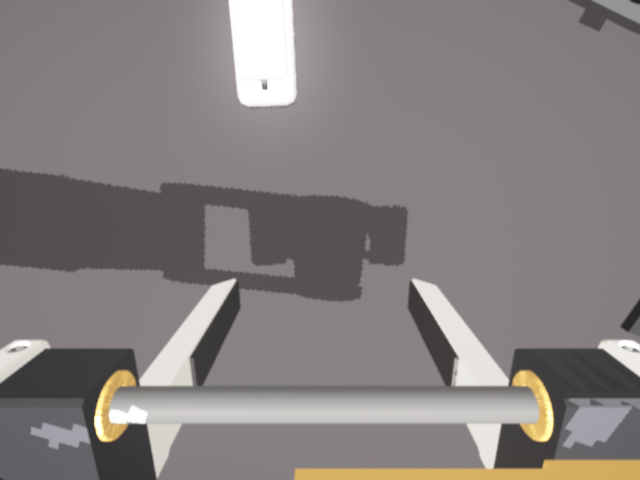

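```bash
python3 - <<'E'
from h import *
def crop(f,x0,y0,x1,y1,k):
    im=cv2.imread(f'pics/{f}.png')[y0:y1,x0:x1]; return cv2.resize(im,None,fx=k,fy=k,interpolation=cv2.INTER_CUBIC)
cv2.imwrite('pics/c1.png',crop('top0',180,200,300,320,5))
cv2.imwrite('pics/c2.png',crop('top0',400,160,500,290,4.5))
cv2.imwrite('pics/c3.png',crop('scene0',140,270,260,360,6))
cv2.imwrite('pics/c4.png',crop('scene0',330,160,450,250,6))
E
```

```text
(no output)
```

View pics/c1.png

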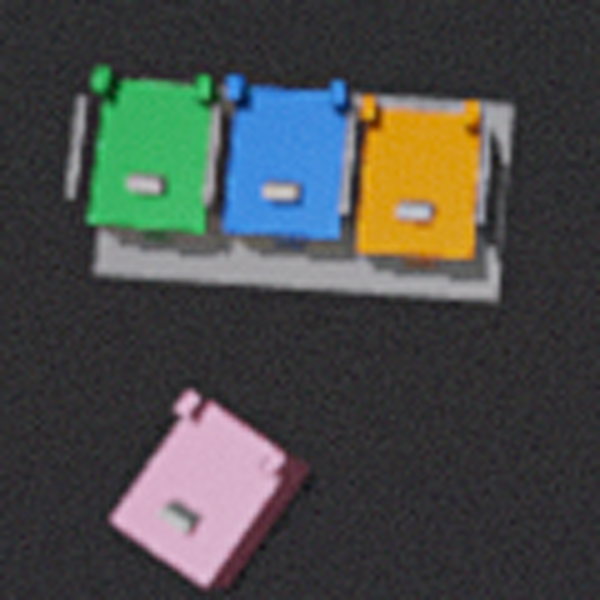

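View pics/c2.png

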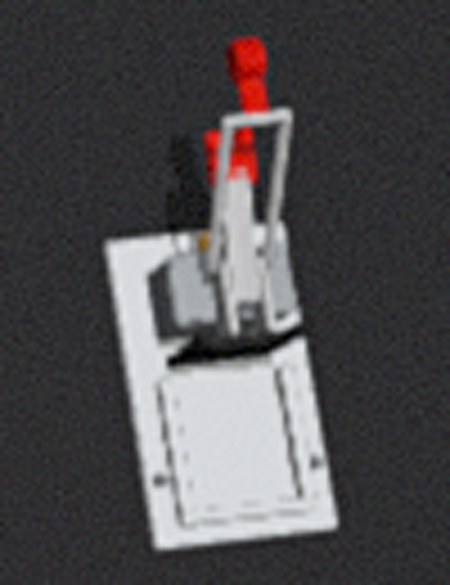

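View pics/c3.png

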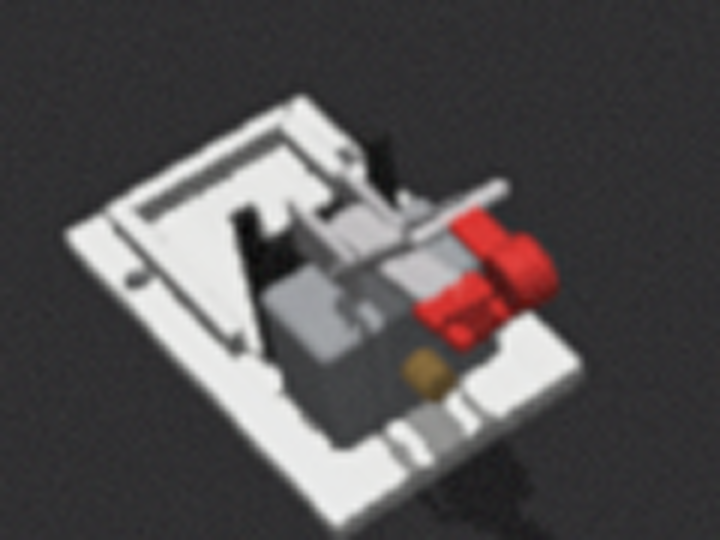

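View pics/c4.png

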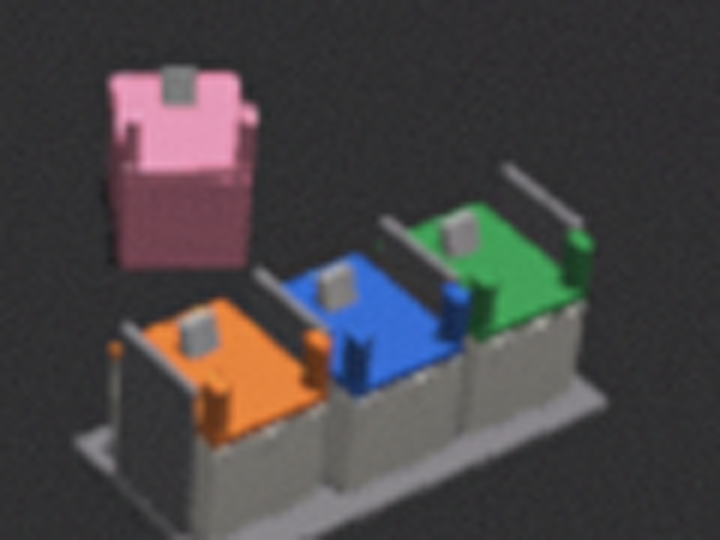

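```bash
python3 - <<'E'
from h import *
np.set_printoptions(precision=4,suppress=True)
t=load('top0');s=load('scene0')
# c1: 5x from (180,200); c4: 6x from (330,160); c2 4.5x from (400,160); c3 6x from(140,270)
T=lambda x,y:ray(t,180+x/5,200+y/5); S=lambda x,y:ray(s,330+x/6,160+y/6)
for n,a,b in [('keeper top blue',(281,190),(336,268)),('ear L(+y)',(235,84),(455,290)),('ear R',(338,90),(357,335)),
  ('keeper orange',(413,210),(198,317)),('keeper green',(145,183),(460,215))]:
    print(n,*tri(T(*a),S(*b)))
for n,p in [('blue -x+y',(222,235)),('blue -x-y',(340,240))]: print(n,plane(t,180+p[0]/5,200+p[1]/5,.055))
T=lambda x,y:ray(t,400+x/4.5,160+y/4.5); S=lambda x,y:ray(s,140+x/6,270+y/6)
for n,a,b in [('dock corner -x-y',(337,527),(300,95)),('dock corner -x+y',(157,548),(68,237)),('dock +x+y',(107,240),(340,530)),('tab',(246,58),(530,270))]:
    print(n,*tri(T(*a),S(*b)), plane(t,400+a[0]/4.5,160+a[1]/4.5,.008))
E
```

```text
keeper top blue [0.5298 0.2109 0.0668] [np.float64(0.00306450680192735), np.float64(0.003064506801927192)]
ear L(+y) [0.5738 0.2288 0.076 ] [np.float64(0.0019115750226718644), np.float64(0.0019115750226718947)]
ear R [0.5707 0.1848 0.0748] [np.float64(0.00179491107197627), np.float64(0.0017949110719763326)]
keeper orange [0.5201 0.154  0.0655] [np.float64(0.0025158079703091005), np.float64(0.002515807970309069)]
keeper green [0.5337 0.2692 0.0668] [np.float64(0.003029444741319048), np.float64(0.003029444741319269)]
blue -x+y [0.5107 0.2354 0.055 ]
blue -x-y [0.5078 0.1845 0.055 ]
dock corner -x-y [ 0.456  -0.2677  0.0554] [np.float64(0.03704242174721119), np.float64(0.03704242174721118)] [ 0.4419 -0.3172  0.008 ]
dock corner -x+y [ 0.4233 -0.2727 -0.0418] [np.float64(0.03508599408416198), np.float64(0.03508599408416198)] [ 0.4329 -0.227   0.008 ]
dock +x+y [ 0.5871 -0.2551 -0.0405] [np.float64(0.03523835962124435), np.float64(0.03523835962124443)] [ 0.5901 -0.211   0.008 ]
tab [ 0.6487 -0.2475  0.128 ] [np.float64(0.003881013713247408), np.float64(0.0038810137132474732)] [ 0.6858 -0.2886  0.008 ]
```

Request:
servo_tool([
  [[0.3, -0.3, 0], 0],
  [[0.65, -0.65, 0], 0],
  [[1, -1, 0], 0],
  [[1, -1, 0], 0],
], grip=-1)

```text
time: 0.48
tool_pos: [0.2465, -0.4042, 0.2054]
ee_rot: [-3.139, -0.003, 0.375]
wrist_force: [-0.5, -0.7, 0.3]
width: 0.094
```

Request:
servo_tool([
  [[0.35, -0.35, 0], 0],
  [[0.7, -0.7, 0], 0],
  [[1, -1, 0], 0],
])

```text
time: 0.73
tool_pos: [0.2903, -0.3044, 0.2051]
ee_rot: [-3.141, -0.0, 0.369]
wrist_force: [0.7, -0.3, 0.8]
width: 0.094
```

Request:
servo_tool([
  [[0.35, -0.35, 0], 0],
  [[0.7, -0.7, 0], 0],
  [[1, -1, 0], 0],
])

```text
time: 0.98
tool_pos: [0.3362, -0.2006, 0.2055]
ee_rot: [3.141, -0.0, 0.37]
wrist_force: [-0.3, -0.7, 0.6]
width: 0.0938
```

Request:
servo_tool([
  [[0.35, -0.35, 0], 0],
  [[0.7, -0.7, 0], 0],
  [[1, -1, 0], 0],
])

```text
time: 1.23
tool_pos: [0.382, -0.097, 0.2055]
ee_rot: [3.141, -0.001, 0.37]
wrist_force: [0.3, -0.4, 0.5]
width: 0.0945
```

Request:
servo_tool([
  [[0.35, -0.35, 0], 0],
  [[0.7, -0.7, 0], 0],
  [[1, -1, 0], 0],
])

```text
time: 1.48
tool_pos: [0.4278, 0.0067, 0.2054]
ee_rot: [3.141, -0.0, 0.371]
wrist_force: [0.2, -0.8, 0.4]
width: 0.0942
```

Request:
servo_tool([
  [[0.35, -0.35, 0], 0],
  [[0.7, -0.7, 0], 0],
  [[1, -1, 0], 0],
  [[1, -1, 0], 0],
])

```text
time: 1.82
tool_pos: [0.4742, 0.1128, 0.2044]
ee_rot: [-3.139, -0.0, 0.376]
wrist_force: [-0.4, -1.4, -0.6]
width: 0.0943
```

Request:
servo_tool([
  [[0.5, -0.4, 0], -0.07],
  [[1, -0.83, 0], -0.15],
  [[1, -0.83, 0], -0.22],
  [[1, -0.83, 0], -0.3],
  [[1, -0.83, 0], -0.37],
  [[1, -0.83, 0], -0.45],
  [[1, -0.83, 0], -0.52],
  [[1, -0.83, 0], -0.6],
  [[1, -0.83, 0], -0.67],
  [[1, -0.83, 0], -0.72],
  [[1, -0.83, 0], -0.72],
  [[1, -0.83, 0], -0.72],
])

```text
time: 2.82
tool_pos: [0.5236, 0.1981, 0.2052]
ee_rot: [-3.141, 0.001, 1.498]
wrist_force: [0.3, -0.1, 0.0]
width: 0.0938
```

```bash
python3 - <<'E'
from h import *
s=snap('wrist','w1')
o=robot.get_obs();print(o['tool_pos'],o['ee_rot'],o['joint_positions'])
E
```

```text
[0.52358235 0.19823274 0.20526891] [-3.14135813e+00  5.43491784e-04  1.49802421e+00] [ 2.60934353e-01  1.09601697e-01  1.34681973e+00 -4.39583229e-04
  1.68557082e+00  3.33656280e-01]
```

View pics/w1.png

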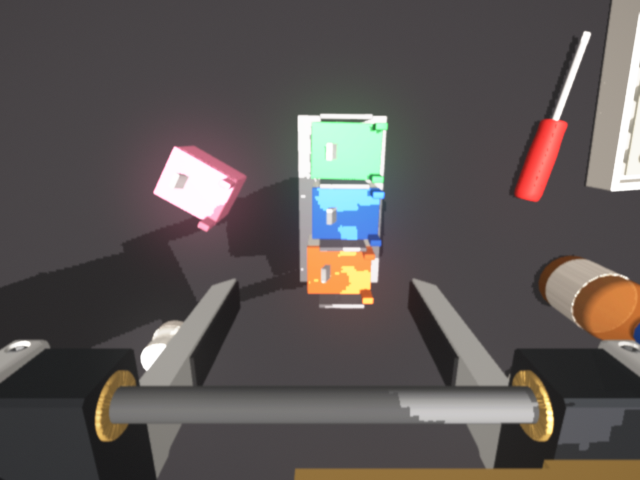

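```bash
python3 - <<'E'
from h import *
im=cv2.imread('pics/w1.png')[105:315,290:400]
cv2.imwrite('pics/c5.png',cv2.resize(im,None,fx=5,fy=5,interpolation=cv2.INTER_CUBIC)[:600])
cv2.imwrite('pics/c5.png',cv2.resize(im[55:165],None,fx=5,fy=5,interpolation=cv2.INTER_CUBIC))
E
```

```text
(no output)
```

View pics/c5.png

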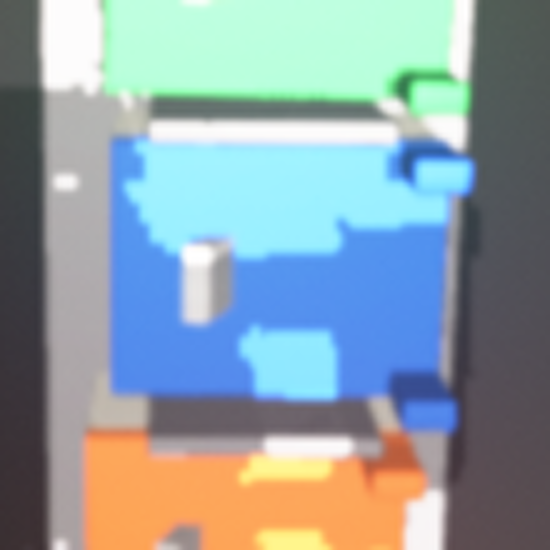

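```bash
python3 - <<'E'
from h import *
np.set_printoptions(precision=4,suppress=True)
w=load('w1');print(np.array(w['world_from_camera']))
P=lambda x,y:(290+x/5,160+y/5)
for n,p,z in [('-x-y',(112,395),.055),('-x+y',(112,138),.055),('+x mid',(447,260),.055),('-x mid',(112,260),.055),('earL near top',(445,190),.077),('earR',(428,410),.077),('keep',(195,320),.068)]:
    print(n,plane(w,*P(*p),z))
t=load('top0');
for n,pt,pw in [('keeper',(281,190),(205,285)),('-x-y',(340,240),(112,395)),('-x+y',(222,235),(112,138)),('earL',(235,84),(445,175)),('earR',(338,90),(428,410))]:
    print(n,*tri(ray(t,180+pt[0]/5,200+pt[1]/5),ray(w,*P(*pw))))
E
```

```text
[[ 0.9973 -0.0706 -0.0214  0.5304]
 [-0.0737 -0.9549 -0.2875  0.2822]
 [-0.0001  0.2883 -0.9576  0.3839]
 [ 0.      0.      0.      1.    ]]
-x-y [0.5123 0.1872 0.055 ]
-x+y [0.5165 0.2369 0.055 ]
+x mid [0.5781 0.2092 0.055 ]
-x mid [0.5145 0.2139 0.055 ]
earL near top [0.5749 0.2266 0.077 ]
earR [0.5707 0.1865 0.077 ]
keep [0.5295 0.2042 0.068 ]
keeper [0.5306 0.2091 0.0588] [np.float64(0.0013107479458962235), np.float64(0.001310747945896274)]
-x-y [0.5106 0.1852 0.0457] [np.float64(0.0013953541692618184), np.float64(0.0013953541692617347)]
-x+y [0.5143 0.2365 0.0439] [np.float64(0.002011814302455807), np.float64(0.0020118143024557295)]
earL [0.5751 0.2282 0.0695] [np.float64(0.0009566789800887455), np.float64(0.0009566789800889998)]
earR [0.5714 0.184  0.0689] [np.float64(0.00035490682087843), np.float64(0.0003549068208785294)]
```

Request:
servo_tool([
  [[0.16, 0.27, 0.2], 0.007],
  [[0.16, 0.27, 0.5], 0.007],
  [[0.16, 0.27, 0.8], 0.007],
  [[0.16, 0.27, 1], 0.007],
  [[0.16, 0.27, 1], 0.007],
])

```text
time: 3.28
tool_pos: [0.5433, 0.2092, 0.1204]
ee_rot: [-3.133, 0.003, 1.488]
wrist_force: [-0.4, -0.1, -1.1]
width: 0.0941
```

```bash
python3 - <<'E'
from h import *
s=snap('wrist','w2')
o=robot.get_obs();print(o['tool_pos'],o['ee_rot'])
E
```

```text
[0.54446582 0.2095154  0.12291888] [-3.13662462e+00  2.14189328e-03  1.48847899e+00]
```

View pics/w2.png

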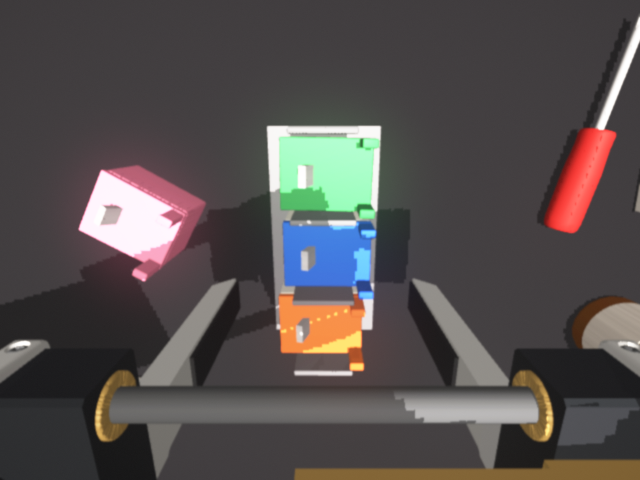

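```bash
python3 - <<'E'
from h import *
np.set_printoptions(precision=4,suppress=True)
w=load('w2');w1=load('w1')
im=w['pixels'].astype(int);m=(im[...,2]>im[...,0]+60)&(im[...,2]>120)
m[:210]=0;m[305:]=0;m[:,:270]=0;m[:,385:]=0
ys,xs=np.nonzero(m);print(xs.min(),xs.max(),ys.min(),ys.max())
for r in (245,260,275):
    c=np.nonzero(m[r])[0];a=plane(w,c.min(),r+.5,.055);b=plane(w,c.max()+1,r+.5,.055);print(r,c.min(),c.max(),a,b,np.linalg.norm(a-b),(a+b)/2)
for c in (290,320,340):
    r=np.nonzero(m[:,c])[0];print(c,r.min(),r.max(),plane(w,c+.5,r.min(),.055),plane(w,c+.5,r.max()+1,.055))
E
```

```text
283 376 221 298
245 283 370 [0.5145 0.2195 0.055 ] [0.5781 0.2144 0.055 ] 0.06387785518568474 [0.5463 0.217  0.055 ]
260 284 370 [0.5138 0.208  0.055 ] [0.5776 0.2028 0.055 ] 0.06398188387944227 [0.5457 0.2054 0.055 ]
275 284 369 [0.5125 0.1961 0.055 ] [0.5763 0.191  0.055 ] 0.0640919756669671 [0.5444 0.1936 0.055 ]
290 225 285 [0.5216 0.2343 0.055 ] [0.5164 0.1873 0.055 ]
320 226 285 [0.5429 0.2319 0.055 ] [0.5389 0.1855 0.055 ]
340 226 286 [0.5571 0.2307 0.055 ] [0.5538 0.1835 0.055 ]
```

Request:
servo_tool([
  [[0, 0, 0.25], 0],
  [[0, 0, 0.5], 0],
  [[0, 0, 0.65], 0],
])

```text
time: 3.58
tool_pos: [0.5463, 0.2102, 0.0737]
ee_rot: [3.14, -0.0, 1.489]
wrist_force: [1.0, 0.2, -0.2]
width: 0.0938
```

Request:
servo_tool([
  [[0, 0, 0.25], 0],
  [[0, 0, 0.5], 0],
  [[0, 0, 0.65], 0],
  [[0, 0, 0.65], 0],
])

```text
time: 3.92
tool_pos: [0.5442, 0.2097, 0.0191]
ee_rot: [-3.137, 0.002, 1.489]
wrist_force: [-0.7, -0.1, 0.0]
width: 0.0939
```

Request:
servo_tool([
  [[0, 0, 0], 0],
  [[0, 0, 0], 0],
  [[0, 0, 0], 0],
  [[0, 0, 0], 0],
  [[0, 0, 0], 0],
  [[0, 0, 0], 0],
], grip=1)

```text
time: 4.42
tool_pos: [0.5461, 0.2105, 0.0226]
ee_rot: [3.141, -0.001, 1.49]
wrist_force: [-1.6, 0.6, 3.4]
width: 0.0638
```

Request:
servo_tool([
  [[0, 0, -0.1], 0],
  [[0, 0, -0.3], 0],
  [[0, 0, -0.55], 0],
  [[0, 0, -0.8], 0],
  [[0, 0, -1], 0],
])

```text
time: 4.83
tool_pos: [0.5459, 0.2102, 0.1025]
ee_rot: [3.141, 0.0, 1.49]
wrist_force: [0.7, 0.4, -2.6]
width: 0.0641
```

Request:
servo_tool([
  [[0, 0, -0.2], 0],
  [[0, 0, -0.3], 0],
  [[0, 0, -0.3], 0],
])

```text
time: 5.08
tool_pos: [0.5471, 0.2106, 0.1278]
ee_rot: [3.137, -0.001, 1.49]
wrist_force: [1.0, -0.8, -3.3]
width: 0.0638
```

```bash
python3 - <<'E'
from h import *
s=snap('wrist','w3');s=snap('scene','s3')
a=cv2.imread('pics/w3.png');b=cv2.imread('pics/s3.png')
cv2.imwrite('pics/c6.png',np.hstack([cv2.resize(a,(400,300)),cv2.resize(b[100:280,260:500],(400,300))]))
o=robot.get_obs();print(o['tool_pos'],o['ee_rot'],o['width'])
E
```

```text
[0.54556143 0.21016503 0.12477115] [-3.14081828e+00  4.31553420e-04  1.48976906e+00] 0.06377955227192181
```

View pics/c6.png

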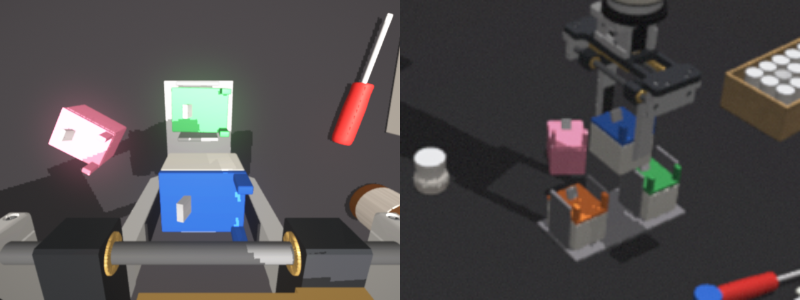

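Request:
servo_tool([
  [[-0.25, 0, 0], 0],
  [[-0.6, -0.05, 0], 0],
  [[-1, -0.1, 0], 0],
])

```text
time: 5.43
tool_pos: [0.5301, 0.1312, 0.1231]
ee_rot: [-3.138, 0.001, 1.492]
wrist_force: [-0.2, -0.4, -2.3]
width: 0.0638
```

Request:
servo_tool([
  [[-0.45, 0, 0], 0],
  [[-0.9, -0.1, 0], 0],
  [[-1, -0.1, 0], 0],
])

```text
time: 5.68
tool_pos: [0.5144, 0.0476, 0.1233]
ee_rot: [-3.137, 0.004, 1.486]
wrist_force: [0.4, 1.0, -3.6]
width: 0.0636
```

Request:
servo_tool([
  [[-0.4, 0, 0], 0],
  [[-0.75, -0.1, 0.2], 0],
  [[-0.95, -0.1, 0.4], 0],
  [[-1, -0.1, 0.6], 0],
  [[-1, -0.1, 0.7], 0],
])

```text
time: 6.1
tool_pos: [0.5001, -0.0278, 0.0658]
ee_rot: [-3.136, -0.0, 1.487]
wrist_force: [-0.5, 0.1, -3.1]
width: 0.064
```

Request:
servo_tool([
  [[0, 0, 0.2], 0],
  [[0, 0, 0.4], 0],
  [[0, 0, 0.52], 0],
  [[0, 0, 0.58], 0],
  [[0, 0, 0.6], 0],
  [[0, 0, 0.6], 0],
])

```text
time: 6.6
tool_pos: [0.5026, -0.0266, 0.0213]
ee_rot: [-3.141, -0.0, 1.49]
wrist_force: [0.6, -0.5, -2.6]
width: 0.0638
```

Request:
servo_tool([
  [[0, 0, 0.02], 0],
  [[0, 0, 0.04], 0],
  [[0, 0, 0.05], 0],
  [[0, 0, 0.05], 0],
])

```text
time: 6.93
tool_pos: [0.5027, -0.027, 0.0178]
ee_rot: [3.141, 0.0, 1.49]
wrist_force: [-0.2, -0.5, -2.3]
width: 0.0636
```

Request:
servo_tool([
  [[0, 0, 0.01], 0],
  [[0, 0, 0.02], 0],
  [[0, 0, 0.02], 0],
])

```text
time: 7.18
tool_pos: [0.5029, -0.0271, 0.0176]
ee_rot: [3.141, 0.0, 1.49]
wrist_force: [-2.7, 0.2, 6.0]
width: 0.0638
```

Touching (6 N up). Release.

Request:
servo_tool([
  [[0, 0, 0], 0],
  [[0, 0, 0], 0],
  [[0, 0, 0], 0],
  [[0, 0, 0], 0],
], grip=-1)

```text
time: 7.52
tool_pos: [0.5028, -0.0271, 0.016]
ee_rot: [3.141, 0.0, 1.49]
wrist_force: [1.0, -0.3, -0.9]
width: 0.0871
```

Request:
servo_tool([
  [[0, 0, -0.3], 0],
  [[0, 0, -0.7], 0],
  [[0, 0, -1], 0],
  [[0, 0, -1], 0],
])

```text
time: 7.85
tool_pos: [0.5064, -0.0276, 0.102]
ee_rot: [3.13, 0.001, 1.49]
wrist_force: [0.7, -0.1, 0.7]
width: 0.0938
```

Request:
servo_tool([
  [[-0.2, 0, 0], 0.07],
  [[-0.4, 0, 0], 0.15],
  [[-0.6, 0, 0], 0.22],
  [[-0.6, 0, 0], 0.3],
  [[-0.6, 0, 0], 0.38],
  [[-0.6, 0, 0], 0.46],
  [[-0.6, 0, 0], 0.54],
  [[-0.6, 0, 0], 0.62],
  [[-0.6, 0, 0], 0.7],
  [[-0.6, 0, 0], 0.78],
  [[-0.6, 0, 0], 0.86],
  [[-0.6, 0, 0], 0.94],
])

```text
time: 8.85
tool_pos: [0.4983, -0.0747, 0.0948]
ee_rot: [-3.141, 0.001, 0.013]
wrist_force: [-0.2, -0.8, -0.1]
width: 0.0937
```

Request:
servo_tool([
  [[-0.5, 0, -0.2], 0.06],
  [[-0.9, 0, -0.2], 0.06],
  [[-0.9, 0, -0.2], 0.06],
])

```text
time: 9.1
tool_pos: [0.4218, -0.0756, 0.11]
ee_rot: [-3.141, 0.006, -0.076]
wrist_force: [-0.5, 0.5, -1.0]
width: 0.0939
```

```bash
python3 - <<'E'
from h import *
s=snap('wrist','w4')
o=robot.get_obs();print(o['tool_pos'],o['ee_rot'],o['width'],o['joint_positions'])
E
```

```text
[ 0.42441049 -0.07592305  0.11067431] [-3.14133739e+00  1.81569512e-03 -7.58048875e-02] 0.09405645993004526 [-3.08535844e-01 -1.41588786e-01  1.78317321e+00 -1.70785668e-04
  1.50183385e+00  1.33807753e+00]
```

View pics/w4.png

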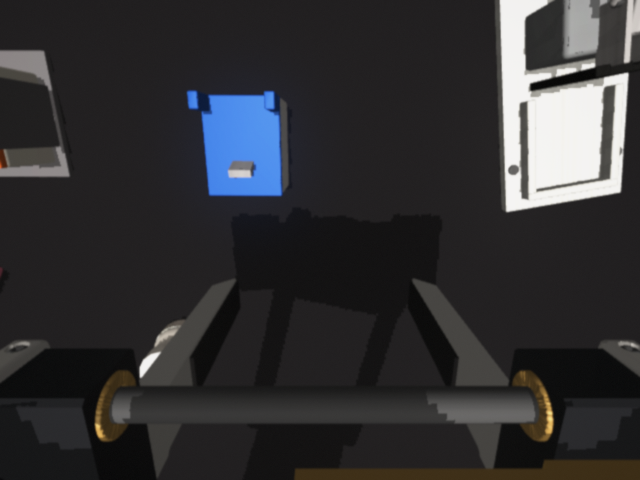

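```bash
python3 - <<'E'
from h import *
np.set_printoptions(precision=4,suppress=True)
w=load('w4')
im=w['pixels'].astype(int);m=(im[...,2]>im[...,0]+50)&(im[...,2]>110)
m[:80]=0;m[205:]=0;m[:,:180]=0;m[:,300:]=0
for r in (125,145,185):
    c=np.nonzero(m[r])[0];a=plane(w,c.min(),r+.5,.05);b=plane(w,c.max()+1,r+.5,.05);print(r,c.min(),c.max(),a,b,np.linalg.norm(a-b),(a+b)/2)
for c in (225,240,255):
    r=np.nonzero(m[:,c])[0];a=plane(w,c+.5,r.min(),.05);b=plane(w,c+.5,r.max()+1,.05);print(c,r.min(),r.max(),a,b,np.linalg.norm(a-b),(a+b)/2)
a=cv2.imread('pics/w4.png')[0:220,480:640]
cv2.imwrite('pics/c7.png',cv2.resize(a,None,fx=3.5,fy=2.7))
E
```

```text
125 202 280 [ 0.5186 -0.0045  0.05  ] [ 0.5147 -0.0551  0.05  ] 0.05077668329808071 [ 0.5166 -0.0298  0.05  ]
145 204 280 [ 0.5062 -0.0036  0.05  ] [ 0.5024 -0.0537  0.05  ] 0.05028624422104373 [ 0.5043 -0.0287  0.05  ]
185 208 281 [ 0.4802 -0.0017  0.05  ] [ 0.4764 -0.0515  0.05  ] 0.049931201326028386 [ 0.4783 -0.0266  0.05  ]
225 95 195 [ 0.5354 -0.0224  0.05  ] [ 0.4723 -0.0124  0.05  ] 0.06395815002032362 [ 0.5039 -0.0174  0.05  ]
240 95 195 [ 0.5347 -0.0318  0.05  ] [ 0.4715 -0.0225  0.05  ] 0.06389689723698411 [ 0.5031 -0.0272  0.05  ]
255 95 195 [ 0.534  -0.0412  0.05  ] [ 0.4707 -0.0327  0.05  ] 0.06384551926922562 [ 0.5024 -0.037   0.05  ]
```

View pics/c7.png

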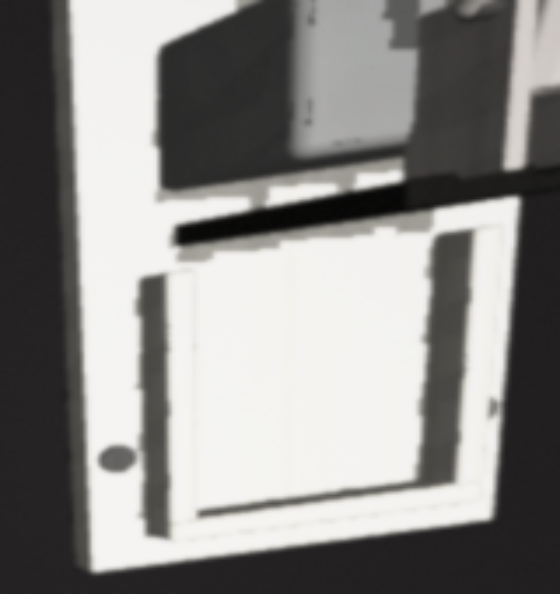

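Request:
servo_tool([
  [[0.4, -0.3, 0], 0.005],
  [[0.8, -0.6, 0], 0.005],
  [[0.935, -0.675, 0], 0.005],
  [[0.935, -0.675, 0], 0.005],
  [[0.935, -0.675, 0], 0.005],
])

```text
time: 9.57
tool_pos: [0.5055, -0.0279, 0.111]
ee_rot: [3.141, 0.002, -0.082]
wrist_force: [-0.9, 0.1, -0.3]
width: 0.0942
```

```bash
python3 - <<'E'
from h import *
s=snap('wrist','w5')
o=robot.get_obs();print(o['tool_pos'],o['ee_rot'],o['width'])
E
```

```text
[ 0.50487291 -0.02820847  0.11115228] [ 3.14108054e+00  1.78527570e-03 -8.24368773e-02] 0.09410332278452739
```

View pics/w5.png

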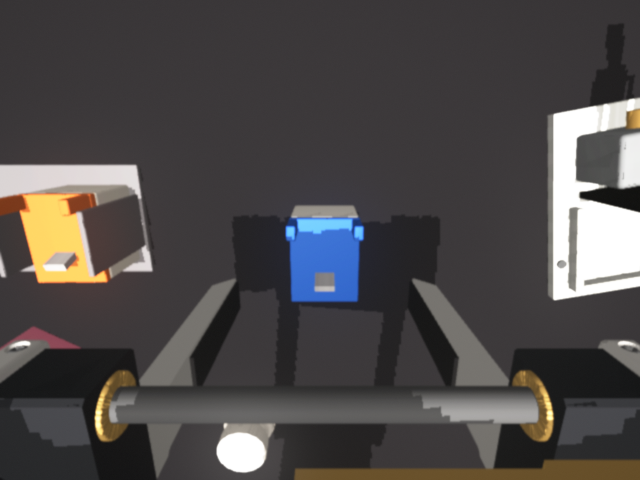

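Centred between the fingers (cartridge at col 290–360). Descend and grip.

Request:
servo_tool([
  [[0, 0, 0.2], 0],
  [[0, 0, 0.5], 0],
  [[0, 0, 0.8], 0],
  [[0, 0, 0.97], 0],
])

```text
time: 9.95
tool_pos: [0.5028, -0.0286, 0.0317]
ee_rot: [3.141, 0.004, -0.084]
wrist_force: [-0.8, -0.2, 0.4]
width: 0.0941
```

Request:
servo_tool([
  [[0, 0, 0.1], 0],
  [[0, 0, 0.2], 0],
  [[0, 0, 0.2], 0],
])

```text
time: 10.2
tool_pos: [0.5041, -0.0283, 0.0171]
ee_rot: [3.142, 0.002, -0.084]
wrist_force: [-0.5, -0.3, -0.8]
width: 0.0939
```

Request:
servo_tool([
  [[0, 0, 0], 0],
  [[0, 0, 0], 0],
  [[0, 0, 0], 0],
  [[0, 0, 0], 0],
  [[0, 0, 0], 0],
  [[0, 0, 0], 0],
  [[0, 0, 0], 0],
], grip=1)

```text
time: 10.78
tool_pos: [0.5054, -0.028, 0.0185]
ee_rot: [3.141, -0.0, -0.083]
wrist_force: [0.4, -0.0, -0.6]
width: 0.0507
```

Request:
servo_tool([
  [[0, 0, -0.1], 0],
  [[0, 0, -0.3], 0],
  [[0, 0, -0.6], 0],
  [[0, 0, -0.9], 0],
  [[0, 0, -1], 0],
])

```text
time: 11.2
tool_pos: [0.5072, -0.0282, 0.102]
ee_rot: [3.141, -0.006, -0.083]
wrist_force: [0.9, -0.3, -2.4]
width: 0.0499
```

Request:
servo_tool([
  [[-0.1, 0.25, 0], 0],
  [[-0.2, 0.6, -0.1], -0.04],
  [[-0.3, 0.8, -0.25], -0.08],
  [[-0.3, 0.8, -0.25], -0.117],
])

```text
time: 11.53
tool_pos: [0.4755, -0.0926, 0.1196]
ee_rot: [3.139, -0.001, 0.101]
wrist_force: [0.8, -0.7, -1.1]
width: 0.0497
```

Request:
servo_tool([
  [[-0.15, 0.4, 0], 0],
  [[-0.3, 0.8, 0], 0],
  [[-0.45, 0.8, 0], 0],
  [[-0.45, 0.8, 0], 0],
  [[-0.45, 0.8, 0], 0],
])

```text
time: 11.95
tool_pos: [0.4461, -0.1568, 0.1175]
ee_rot: [-3.14, 0.001, 0.1]
wrist_force: [0.6, 0.6, -3.1]
width: 0.0496
```

```bash
python3 - <<'E'
from h import *
s=snap('wrist','w6')
o=robot.get_obs();print(o['tool_pos'],o['ee_rot'],o['width'])
E
```

```text
[ 0.44658214 -0.15642507  0.11772469] [-3.14056710e+00  2.23288628e-04  1.00760573e-01] 0.049703635841941006
```

View pics/w6.png

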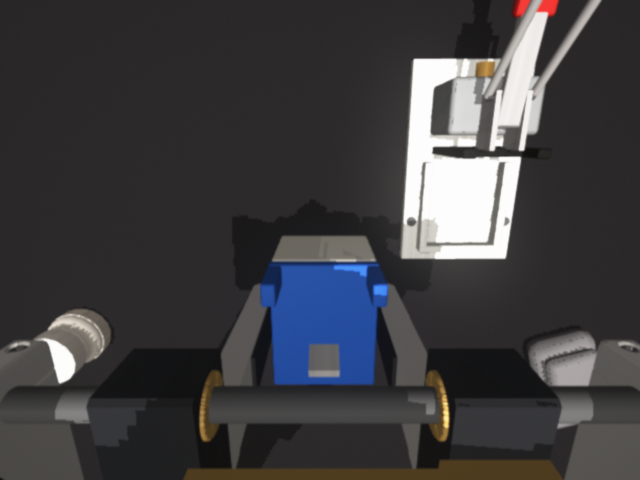

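```bash
python3 - <<'E'
from h import *
a=cv2.imread('pics/w6.png')[50:270,390:570]
cv2.imwrite('pics/c8.png',cv2.resize(a[70:],None,fx=4,fy=4,interpolation=cv2.INTER_CUBIC))
E
```

```text
(no output)
```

View pics/c8.png

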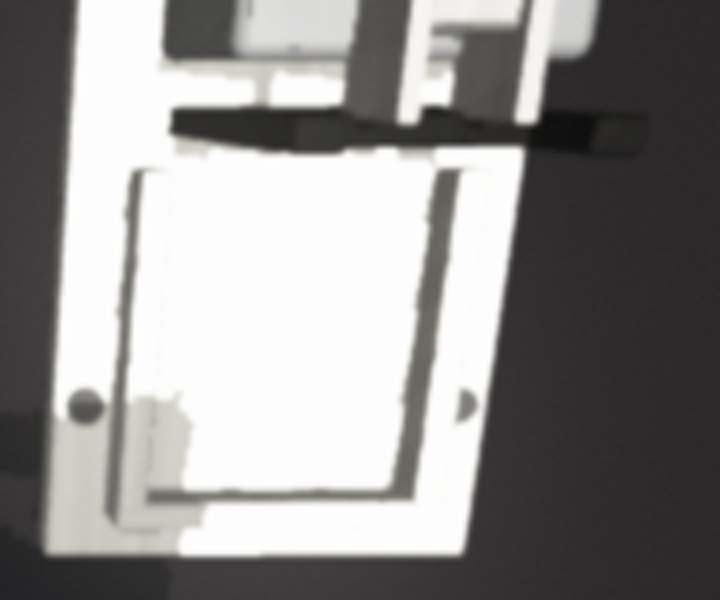

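```bash
python3 - <<'E'
from h import *
np.set_printoptions(precision=4,suppress=True)
w=load('w6');P=lambda x,y,z:plane(w,390+x/4,120+y/4,z)
for n,x,y,z in [('base -x+y',45,555,.008),('base -x-y',463,555,.008),('base +y edge',75,10,.008),('base -y edge',522,155,.008),
 ('-yW floor a',388,488,.008),('-yW floor b',432,180,.008),('-yW top a',412,498,.02),('-yW top b',460,175,.02),
 ('+yW outtop a',118,520,.02),('+yW outtop b',140,175,.02),('+yW outbot a',107,505,.008),('+yW outbot b',132,175,.008),
 ('end floor',200,490,.008),('end floor',370,490,.008),('end top',200,500,.02),('end top',400,500,.02),('+yW in top a',148,498,.02),('hole L',86,406,.008),('seal foot?',300,153,.008),('seal foot r',430,150,.008)]:
    print(n,P(x,y,z))
E
```

```text
base -x+y [ 0.4358 -0.2252  0.008 ]
base -x-y [ 0.4447 -0.3153  0.008 ]
base +y edge [ 0.547  -0.2129  0.008 ]
base -y edge [ 0.5287 -0.3061  0.008 ]
-yW floor a [ 0.458  -0.2956  0.008 ]
-yW floor b [ 0.5222 -0.2895  0.008 ]
-yW top a [ 0.4594 -0.2949  0.02  ]
-yW top b [ 0.524  -0.2887  0.02  ]
+yW outtop a [ 0.4488 -0.2357  0.02  ]
+yW outtop b [ 0.5179 -0.2276  0.02  ]
+yW outbot a [ 0.4483 -0.2366  0.008 ]
+yW outbot b [ 0.5172 -0.2295  0.008 ]
end floor [ 0.4536 -0.2558  0.008 ]
end floor [ 0.4572 -0.2919  0.008 ]
end top [ 0.4547 -0.2517  0.02  ]
end top [ 0.4588 -0.2925  0.02  ]
+yW in top a [ 0.4541 -0.241   0.02  ]
hole L [ 0.4694 -0.2284  0.008 ]
seal foot? [ 0.5248 -0.262   0.008 ]
seal foot r [ 0.5279 -0.2877  0.008 ]
```

Request:
servo_tool([
  [[0.1, 0.3, 0], 0],
  [[0.25, 0.7, 0], 0],
  [[0.35, 1, 0], 0],
  [[0.4, 1, 0], 0],
])

```text
time: 12.33
tool_pos: [0.4884, -0.2364, 0.1178]
ee_rot: [3.139, -0.001, 0.099]
wrist_force: [0.8, 1.0, -1.9]
width: 0.0499
```

Request:
servo_tool([
  [[0.06, 0.25, 0], 0],
  [[0.066, 0.4, 0.1], 0],
  [[0.066, 0.405, 0.3], 0],
  [[0.066, 0.405, 0.5], 0],
  [[0.066, 0.405, 0.55], 0],
  [[0.066, 0.405, 0.55], 0],
  [[0.066, 0.405, 0.55], 0],
])

```text
time: 12.92
tool_pos: [0.4952, -0.2645, 0.0741]
ee_rot: [-3.141, 0.0, 0.102]
wrist_force: [-0.4, -0.4, -3.0]
width: 0.0497
```

```bash
python3 - <<'E'
from h import *
s=snap('wrist','w7');b=snap('scene','s7')
b=cv2.imread('pics/s7.png')
cv2.imwrite('pics/c9.png',cv2.resize(b[200:380,120:300],(600,600)))
o=robot.get_obs();print(o['tool_pos'],o['ee_rot'],o['width'])
E
```

```text
[ 0.49590475 -0.2651732   0.07547155] [ 3.14021571e+00 -1.71129695e-03  1.01496338e-01] 0.04973730573986633
```

View pics/w7.png

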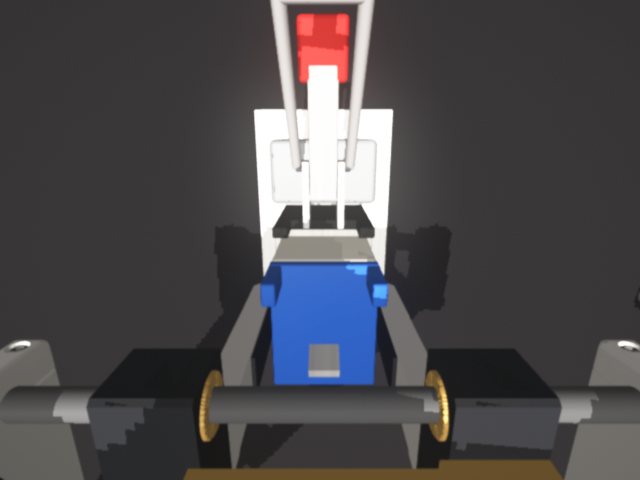

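View pics/c9.png

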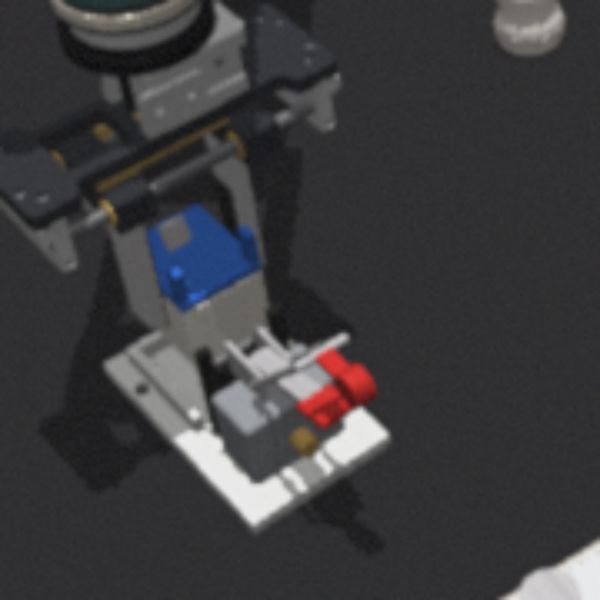

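Request:
servo_tool([
  [[0, 0, 0.12], 0],
  [[0, 0, 0.25], 0],
  [[0, 0, 0.37], 0],
  [[0, 0, 0.46], 0],
  [[0, 0, 0.52], 0],
  [[0, 0, 0.56], 0],
  [[0, 0, 0.56], 0],
])

```text
time: 13.6
tool_pos: [0.4945, -0.2648, 0.0282]
ee_rot: [-3.14, 0.002, 0.101]
wrist_force: [-0.2, -0.1, -3.6]
width: 0.0499
```

```bash
python3 - <<'E'
from h import *
o=robot.get_obs();print(o['tool_pos'],o['ee_rot'],o['width'],o['wrist_force'])
b=snap('scene','s8');s=snap('wrist','w8')
a=cv2.imread('pics/w8.png');b=cv2.imread('pics/s8.png')
cv2.imwrite('pics/c9b.png',np.hstack([cv2.resize(a,(400,300)),cv2.resize(b[230:365,130:310],(400,300))]))
E
```

```text
[ 0.49449441 -0.26477611  0.02822823] [-3.14030833e+00  1.60128412e-03  1.00768579e-01] 0.04985063516097517 [-0.21340971 -0.07136446 -3.58575027]
```

View pics/c9b.png

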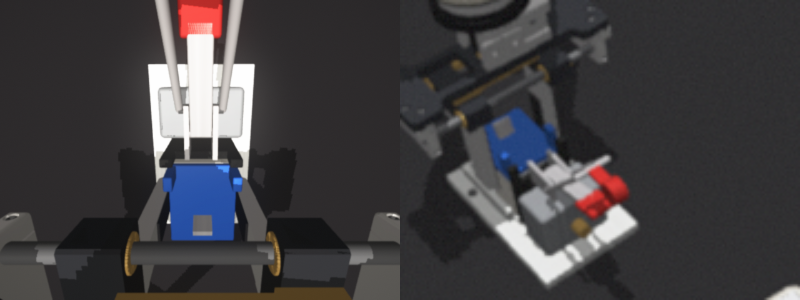

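Request:
servo_tool([
  [[0, 0, 0.01], 0],
  [[0, 0, 0.02], 0],
  [[0, 0, 0.025], 0],
  [[0, 0, 0.025], 0],
])

```text
time: 14.03
tool_pos: [0.4952, -0.2652, 0.0277]
ee_rot: [3.141, -0.0, 0.101]
wrist_force: [-0.1, -0.1, -2.9]
width: 0.0499
```

Request:
servo_tool([
  [[0, 0, 0.01], 0],
  [[0, 0, 0.02], 0],
  [[0, 0, 0.02], 0],
  [[0, 0, 0.02], 0],
])

```text
time: 14.37
tool_pos: [0.4954, -0.2653, 0.0265]
ee_rot: [3.141, -0.001, 0.101]
wrist_force: [-0.2, 0.6, 1.4]
width: 0.0499
```

Request:
servo_tool([
  [[0, 0, 0], 0],
  [[0, 0, 0], 0],
  [[0, 0, 0], 0],
  [[0, 0, 0], 0],
  [[0, 0, 0], 0],
], grip=-1)

```text
time: 14.78
tool_pos: [0.4952, -0.2652, 0.026]
ee_rot: [3.141, -0.0, 0.101]
wrist_force: [-0.3, 1.1, -0.3]
width: 0.08
```

Request:
servo_tool([
  [[0, 0, -0.3], 0],
  [[0, 0, -0.7], 0],
  [[0, 0, -1], 0],
  [[0, 0, -1], 0],
  [[0, 0, -1], 0],
])

```text
time: 15.2
tool_pos: [0.4963, -0.2659, 0.1079]
ee_rot: [3.139, -0.003, 0.101]
wrist_force: [-0.1, 0.2, -0.2]
width: 0.0938
```

Request:
servo_tool([
  [[-0.3, 0, -0.3], 0],
  [[-0.6, 0, -0.6], 0],
  [[-0.8, 0, -0.8], 0],
  [[-0.8, 0, -0.8], 0],
])

```text
time: 15.53
tool_pos: [0.4304, -0.2727, 0.1723]
ee_rot: [3.138, -0.002, 0.099]
wrist_force: [0.9, -1.0, -0.8]
width: 0.0939
```

```bash
python3 - <<'E'
from h import *
o=robot.get_obs();print(o['tool_pos'],o['ee_rot'],o['width'],o['wrist_force'])
b=snap('scene','s9');s=snap('wrist','w9');b=snap('top','t9')
a=cv2.imread('pics/s9.png')[270:360,140:260]
cv2.imwrite('pics/c10.png',cv2.resize(a,None,fx=6,fy=6,interpolation=cv2.INTER_CUBIC))
E
```

```text
[ 0.43042711 -0.27270208  0.1722712 ] [ 3.13819203e+00 -2.12480773e-03  9.89009057e-02] 0.09394187785881276 [ 0.92220221 -0.95046636 -0.79151162]
```

View pics/w9.png

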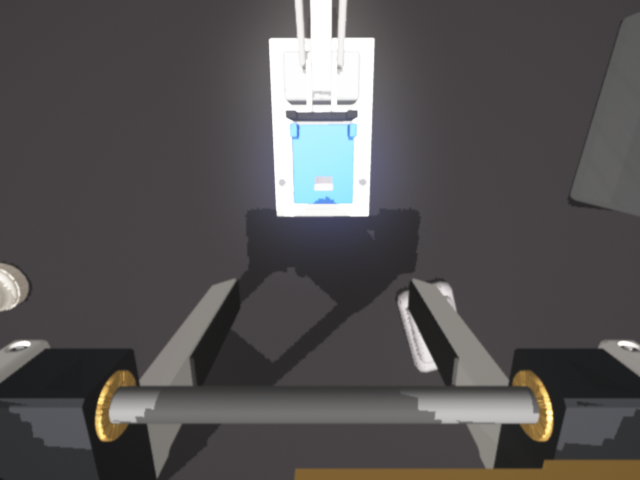

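View pics/c10.png

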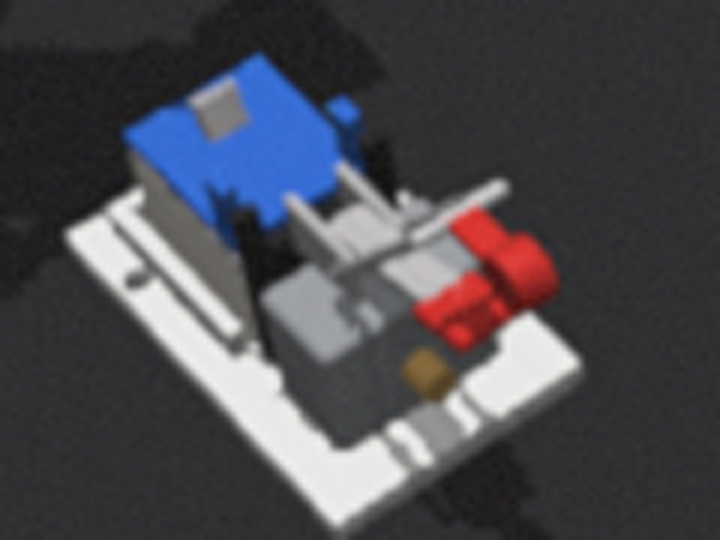

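Request:
servo_tool([
  [[0.3, 0, 0], 0],
  [[0.7, 0, -0.2], 0],
  [[0.9, 0, -0.3], 0],
  [[0.9, 0, -0.3], 0],
  [[0.9, 0, -0.3], 0],
])

```text
time: 16.1
tool_pos: [0.5034, -0.2635, 0.1913]
ee_rot: [-3.139, 0.003, 0.103]
wrist_force: [-0.2, -0.1, -0.5]
width: 0.0941
```

```bash
python3 - <<'E'
from h import *
o=robot.get_obs();print(o['tool_pos'],o['ee_rot'],o['width'],o['wrist_force'])
s=snap('wrist','w10')
E
```

```text
[ 0.50338301 -0.26351135  0.1912568 ] [-3.13920523  0.00341544  0.1027881 ] 0.09405329267746185 [-0.23204807 -0.10274036 -0.46412949]
```

Request:
servo_tool([
  [[0.3, 0, 0], 0],
  [[0.7, 0, 0], 0],
  [[0.9, 0, 0], 0],
  [[0.9, 0, 0], 0],
  [[0.9, 0, 0], 0],
])

```text
time: 16.57
tool_pos: [0.5735, -0.2569, 0.1919]
ee_rot: [-3.14, 0.004, 0.101]
wrist_force: [-0.7, -0.4, -0.3]
width: 0.0943
```

```bash
python3 - <<'E'
from h import *
o=robot.get_obs();print(o['tool_pos'],o['ee_rot'],o['width'],o['wrist_force'])
s=snap('wrist','w11')
a=cv2.imread('pics/w10.png');b=cv2.imread('pics/w11.png')
cv2.imwrite('pics/c11.png',np.hstack([a[0:340,210:430],b[0:340,210:430]]))
E
```

```text
[ 0.5735154  -0.25688282  0.1919229 ] [-3.13995566  0.00358545  0.10100626] 0.09430992257681557 [-0.69674845 -0.43522396 -0.33370044]
```

View pics/c11.png

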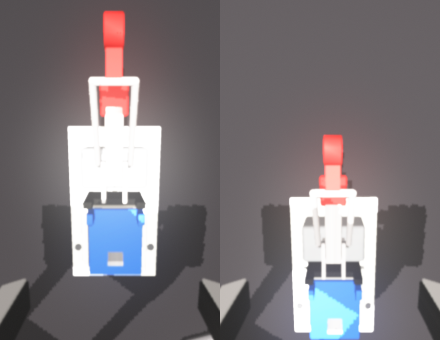

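```bash
python3 - <<'E'
from h import *
a=cv2.imread('pics/w10.png')[0:220,270:390];b=cv2.imread('pics/w11.png')[120:340,270:390]
f=lambda i:cv2.resize(i[:180],None,fx=3.3,fy=3.3,interpolation=cv2.INTER_CUBIC)
cv2.imwrite('pics/c12.png',np.hstack([f(a),f(b)]))
E
```

```text
(no output)
```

View pics/c12.png

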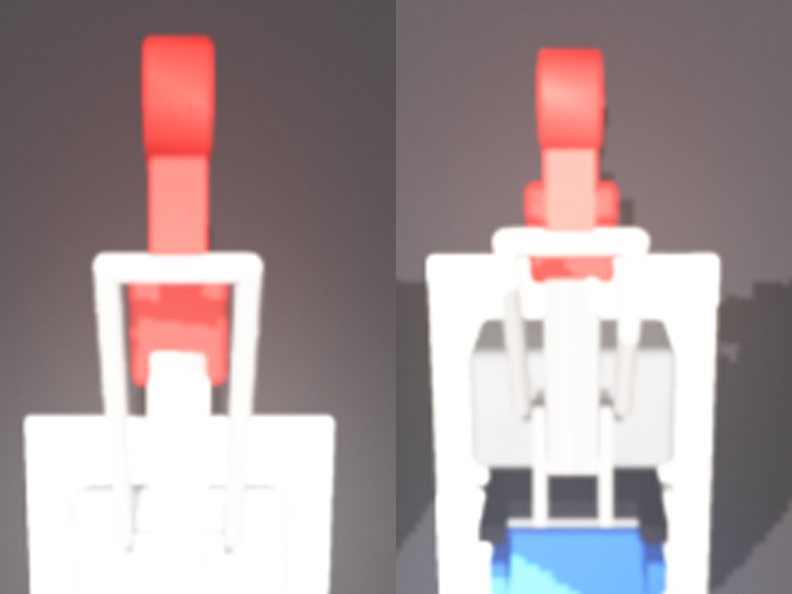

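```bash
cat >> h.py <<'E'
from math import *
seat=np.array([.4965,-.2643,.008]);psi=.10
ex=np.array([cos(psi),sin(psi),0]);ey=np.array([-sin(psi),cos(psi),0]);ez=np.array([0,0,1.])
piv=seat+.054*ex+.06*ez
def dk(p,o=piv): p=np.array(p)-o;return np.array([p@ex,p@ey,p[2]])
def wd(x,y,z,o=piv): return o+x*ex+y*ey+z*ez
def fk(lev,loop):
    pin=15*np.array([cos(lev-.15),sin(lev-.15)]);a=lev+loop+.6
    u=np.array([cos(a),sin(a)]);n=np.array([sin(a),-cos(a)])
    tip=67*np.array([cos(lev),sin(lev)])+4*np.array([-sin(lev),cos(lev)])
    return pin+82*u, pin+100*u+22*n, tip
E
python3 - <<'E'
from h import *
np.set_printoptions(precision=4,suppress=True)
a=load('w10');b=load('w11');t=load('top0');s=load('scene0')
W=lambda p,q:tri(ray(a,*p),ray(b,*q))
T=W((323.9,29.1),(323,150));B=W((323.9,80.9),(323,192.7))
print('tab',T,dk(T[0]));print('bar',B,dk(B[0]))
for l in (0,.1,.2,.25,.3): print(l,*fk(l,0))
# cartridge
im=a['pixels'].astype(int);m=(im[...,2]>im[...,0]+50)&(im[...,2]>110);m[:,:270]=0;m[:,380:]=0
ys,xs=np.nonzero(m);print(xs.min(),xs.max(),ys.min(),ys.max())
for r in (235,245,255):
    c=np.nonzero(m[r])[0];p=plane(a,c.min(),r+.5,.058);q=plane(a,c.max()+1,r+.5,.058);print(dk(p,seat),dk(q,seat))
for c in (310,335):
    r=np.nonzero(m[:,c])[0];print(dk(plane(a,c+.5,r.max()+1,.058),seat),dk(plane(a,c+.5,r.min(),.058),seat))
o=robot.get_obs()['tool_pos'];print('tcp',dk(o))
E
```

```text
tab (array([ 0.6489, -0.2487,  0.1299]), [np.float64(6.13465129698815e-05), np.float64(6.134651296985728e-05)]) [0.0992 0.0003 0.0619]
bar (array([ 0.6206, -0.2516,  0.129 ]), [np.float64(2.517874123989767e-05), np.float64(2.5178741239973405e-05)]) [0.0708 0.0003 0.061 ]
0 [82.5091 44.0591] [109.7873  36.0653] [67.  4.]
0.1 [77.6983 52.0762] [105.6383  46.8456] [66.2659 10.6689]
0.2 [72.1112 59.5729] [100.4338  57.1577] [64.8698 17.2311]
0.25 [69.0437 63.1025] [97.4515 62.1059] [63.9275 20.4517]
0.3 [65.8036 66.4744] [94.2258 66.8988] [62.8255 23.6212]
297 354 208 275
[0.0037 0.024  0.05  ] [ 0.0039 -0.0257  0.05  ]
[-0.0059  0.0233  0.05  ] [-0.0058 -0.0259  0.05  ]
[-0.0157  0.0235  0.05  ] [-0.0156 -0.0262  0.05  ]
[-0.0343  0.0128  0.05  ] [0.0295 0.0123 0.05  ]
[-0.0363 -0.011   0.05  ] [ 0.0286 -0.0102  0.05  ]
tcp [ 0.023  -0.0005  0.1245]
```

Request:
servo_tool([
  [[0.3, -0.01, 0], 0],
  [[0.7, -0.01, 0], 0],
  [[0.94, -0.01, 0.2], 0],
  [[0.94, -0.01, 0.4], 0],
  [[0.94, -0.01, 0.4], 0],
])

```text
time: 17.03
tool_pos: [0.647, -0.2482, 0.1571]
ee_rot: [-3.138, 0.008, 0.101]
wrist_force: [-0.8, 0.2, -1.3]
width: 0.094
```

```bash
python3 - <<'E'
from h import *
o=robot.get_obs();print(dk(o['tool_pos']),o['ee_rot'])
s=snap('wrist','w12')
E
```

```text
[0.09731428 0.0010121  0.08905631] [-3.13768685  0.007527    0.1005721 ]
```

View pics/w12.png

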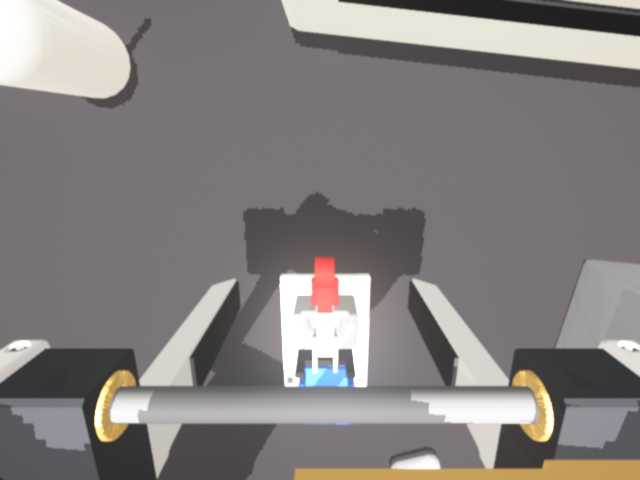

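Request:
servo_tool([
  [[0.01, 0, 0.15], 0],
  [[0.01, 0, 0.35], 0],
  [[0.01, 0, 0.52], 0],
  [[0.01, 0, 0.52], 0],
])

```text
time: 17.42
tool_pos: [0.648, -0.2485, 0.1177]
ee_rot: [-3.139, 0.004, 0.1]
wrist_force: [0.9, 0.6, -1.1]
width: 0.0939
```

Request:
servo_tool([
  [[0, 0, 0], 0],
  [[0, 0, 0], 0],
  [[0, 0, 0], 0],
  [[0, 0, 0], 0],
  [[0, 0, 0], 0],
  [[0, 0, 0], 0],
  [[0, 0, 0], 0],
  [[0, 0, 0], 0],
  [[0, 0, 0], 0],
  [[0, 0, 0], 0],
], grip=1)

```text
time: 18.25
tool_pos: [0.6503, -0.2486, 0.1202]
ee_rot: [-3.142, 0.0, 0.101]
wrist_force: [-0.5, 0.3, 0.1]
width: 0.0308
```

```bash
python3 - <<'E'
from h import *
o=robot.get_obs();print(dk(o['tool_pos']),o['ee_rot'],o['width'],o['wrist_force'])
s=snap('scene','s13')
a=cv2.imread('pics/s13.png')[250:350,140:273]
cv2.imwrite('pics/c13.png',cv2.resize(a,None,fx=6,fy=6,interpolation=cv2.INTER_CUBIC))
E
```

```text
[0.10054931 0.00026773 0.05217351] [-3.14159003e+00  1.52501103e-04  1.00934504e-01] 0.030756399017828114 [-0.46633163  0.25459403  0.07875462]
```

View pics/c13.png

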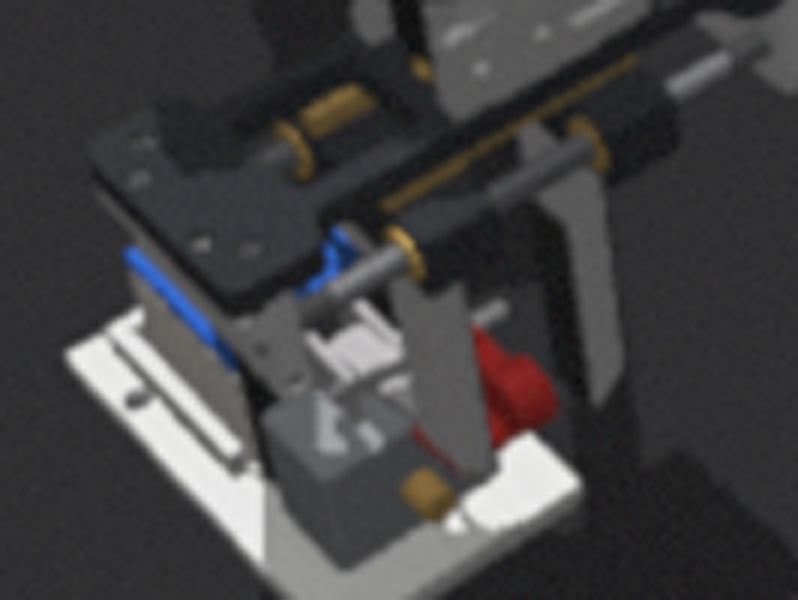

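Request:
servo_tool([
  [[-0.015, 0, 0.05], 0],
  [[-0.015, 0, 0.05], 0],
  [[-0.015, 0, 0.05], 0],
  [[-0.015, 0, 0.05], 0],
  [[-0.015, 0, 0.05], 0],
  [[-0.015, 0, 0.05], 0],
  [[-0.015, 0, 0.05], 0],
  [[-0.015, 0, 0.05], 0],
], grip=1)

```text
time: 18.97
tool_pos: [0.6484, -0.2485, 0.1155]
ee_rot: [-3.141, 0.002, 0.101]
wrist_force: [-2.0, 0.6, -2.8]
width: 0.0118
```

```bash
python3 - <<'E'
from h import *
np.set_printoptions(precision=4,suppress=True)
o=robot.get_obs();p=dk(o['tool_pos']);print(p,o['ee_rot'],o['width'],o['wrist_force'])
# plan: tab path
L0,P0=.23,0.
for k in range(0,15):
    f=k/14
    lev=.23+(2.1-.23)*f; loop=0.0+.72*min(1,f*1.2)
    b,t,tip=fk(lev,loop); print(k,round(lev,2),round(loop,2),'bar',b,'tab',t,'r',np.hypot(*t), 'shift units',(t-fk(.23,0)[1])/80)
E
```

```text
[0.0987 0.0006 0.0475] [-3.1406  0.0018  0.1009] 0.011833554719970552 [-2.0162  0.6163 -2.7639]
0 0.23 0.0 bar [70.2918 61.7091] tab [98.6741 60.1446] r 115.5592843013354 shift units [0. 0.]
1 0.36 0.06 bar [57.2053 73.278 ] tab [85.3516 77.2507] r 115.11983454778414 shift units [-0.1665  0.2138]
2 0.5 0.12 bar [42.2402 82.1254] tab [69.0806 91.4843] r 114.63646845149772 shift units [-0.3699  0.3917]
3 0.63 0.19 bar [25.9542 87.9539] tab [ 50.4684 102.3432] r 114.11048070838359 shift units [-0.6026  0.5275]
4 0.76 0.25 bar [ 8.9503 90.5789] tab [ 30.2063 109.4516] r 113.54329630653605 shift units [-0.8558  0.6163]
5 0.9 0.31 bar [-8.1463 89.9351] tab [  9.0435 112.5738] r 112.93647111797604 shift units [-1.1204  0.6554]
6 1.03 0.37 bar [-24.7111  86.0785] tab [-12.2409 111.6225] r 112.29169246064514 shift units [-1.3864  0.6435]
7 1.17 0.43 bar [-40.1437  79.1834] tab [-32.8673 106.6616] r 111.61077960178913 shift units [-1.6443  0.5815]
8 1.3 0.49 bar [-53.8903  69.5355] tab [-52.0844  97.9034] r 110.89568416824706 shift units [-1.8845  0.472 ]
9 1.43 0.56 bar [-65.4642  57.5205] tab [-69.1972  85.6997] r 110.14849042272695 shift units [-2.0984  0.3194]
10 1.57 0.62 bar [-74.4631  43.6094] tab [-83.5932  70.5285] r 109.37141535783626 shift units [-2.2783  0.1298]
11 1.7 0.68 bar [-80.5845  28.3398] tab [-94.7646  52.9756] r 108.56680855140557 shift units [-2.418  -0.0896]
12 1.83 0.72 bar [-83.6722  13.9822] tab [-101.9189   35.7781] r 108.01632872401284 shift units [-2.5074 -0.3046]
13 1.97 0.72 bar [-84.789    2.7147] tab [-105.7758   21.8864] r 108.01632872401284 shift units [-2.5556 -0.4782]
14 2.1 0.72 bar [-84.3952  -8.6012] tab [-107.7483    7.6048] r 108.01632872401282 shift units [-2.5803 -0.6567]
```

Request:
servo_tool([
  [[-0.083, 0, -0.107], 0],
  [[-0.166, 0, -0.214], 0],
  [[-0.265, 0, -0.305], 0],
  [[-0.37, 0, -0.392], 0],
  [[-0.485, 0, -0.463], 0],
  [[-0.603, 0, -0.528], 0],
  [[-0.728, 0, -0.576], 0],
  [[-0.856, 0, -0.616], 0],
  [[-0.856, 0, -0.616], 0],
])

```text
time: 19.72
tool_pos: [0.5797, -0.2556, 0.1673]
ee_rot: [3.141, -0.002, 0.1]
wrist_force: [-0.2, 2.2, -3.0]
width: 0.0117
```

```bash
python3 - <<'E'
from h import *
np.set_printoptions(precision=4,suppress=True)
o=robot.get_obs();p=dk(o['tool_pos']);print(p,o['width'],o['wrist_force'])
s=snap('scene','s14')
a=cv2.imread('pics/s14.png')[200:350,120:320]
cv2.imwrite('pics/c14.png',cv2.resize(a,None,fx=4,fy=4,interpolation=cv2.INTER_CUBIC))
E
```

```text
[0.0297 0.0003 0.0993] 0.011697270927931245 [-0.2392  2.2275 -3.005 ]
```

View pics/c14.png

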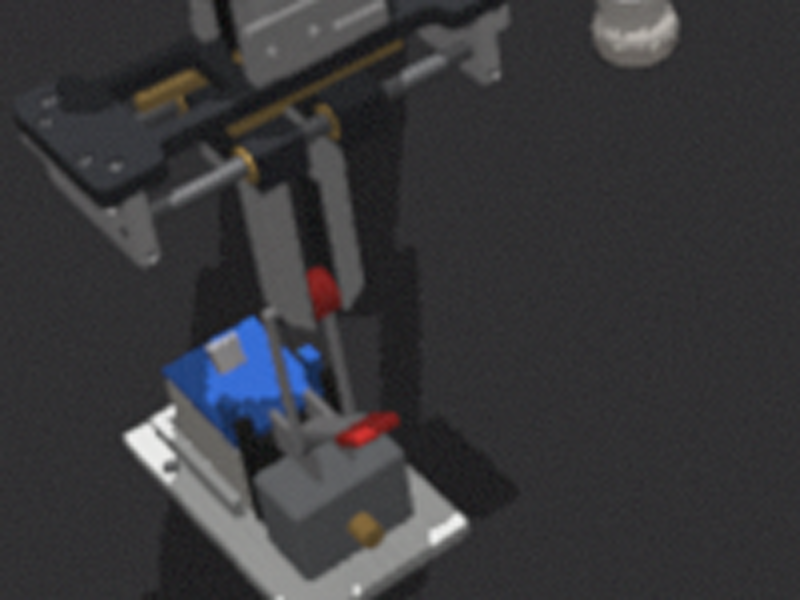

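Request:
servo_tool([
  [[-0.13, 0, -0.02], 0],
  [[-0.265, 0, -0.035], 0],
  [[-0.4, 0, -0.035], 0],
  [[-0.53, 0, -0.022], 0],
  [[-0.66, 0, 0.004], 0],
  [[-0.789, 0, 0.04], 0],
  [[-0.91, 0, 0.09], 0],
  [[-0.91, 0, 0.09], 0],
])

```text
time: 20.43
tool_pos: [0.5072, -0.2631, 0.1583]
ee_rot: [3.141, -0.001, 0.1]
wrist_force: [2.8, 1.8, -3.9]
width: 0.0118
```

```bash
python3 - <<'E'
from h import *
np.set_printoptions(precision=4,suppress=True)
o=robot.get_obs();p=dk(o['tool_pos']);print(p,o['width'],o['wrist_force'])
s=snap('scene','s15')
a=cv2.imread('pics/s15.png')[200:350,120:320]
cv2.imwrite('pics/c15.png',cv2.resize(a,None,fx=4,fy=4,interpolation=cv2.INTER_CUBIC))
E
```

```text
[-0.0433  0.0001  0.0903] 0.011836037574627166 [ 2.7744  1.7525 -3.8993]
```

View pics/c15.png

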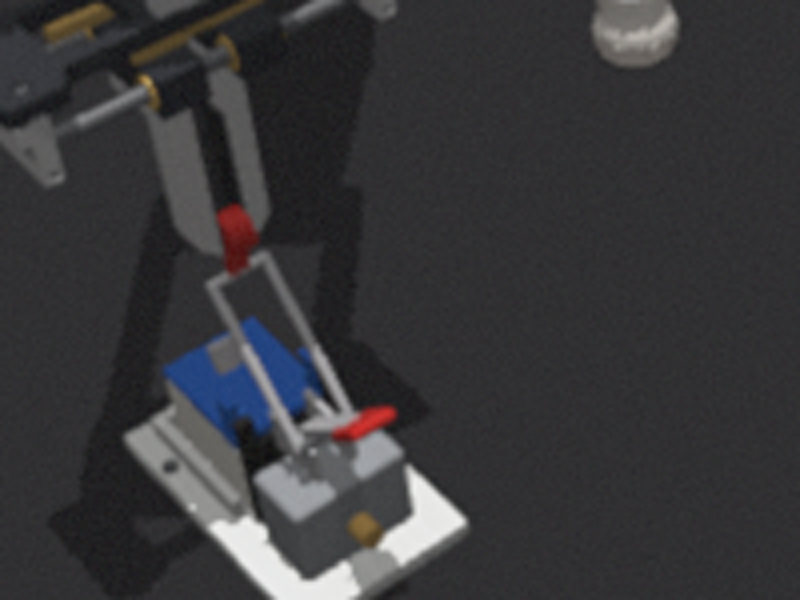

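```bash
python3 - <<'E'
from h import *
np.set_printoptions(precision=1,suppress=True)
s=load('s15')
f=lambda x,z:(proj(s,wd(x/1e3,0,z/1e3))-[120,200])*4
for l in (.2,.5,.8,1,1.2,1.4):
    print(l,'tip',f(*fk(l,0)[2]))
print('pivot',f(0,0))
for x,z in [(-43,103),(-43,100),(-43,106)]: print('tab',x,z,f(x,z))
for l,lo in [(1.23,.47),(.8,1.0),(.5,1.4)]: print(fk(l,lo)[1],'bar',f(*fk(l,lo)[0]))
E
```

```text
0.2 tip [384.9 483.9]
0.5 tip [368.9 444.6]
0.8 tip [346.8 403.4]
1 tip [329.8 376.9]
1.2 tip [311.9 352.7]
1.4 tip [294.  331.8]
pivot [306.4 427.5]
tab -43 103 [217.  210.7]
tab -43 100 [218.2 215.9]
tab -43 106 [215.8 205.6]
[-43.2 102.5] bar [222.4 253.6]
[-46.9  92.8] bar [224.9 268.7]
[-52.9  82.6] bar [225.  281.8]
```

```bash
python3 - <<'E'
from h import *
np.set_printoptions(precision=1,suppress=True)
s=load('s15')
g=lambda p:(proj(s,np.array(p))-[120,200])*4
print(g([.4358,-.2252,.008]),g([.4447,-.3153,.008]),'tcp',g(robot.get_obs()['tool_pos']))
print('keeper',g(wd(-.016-.003,0,.063,seat)))
s0=load('s13') # gripped: tab
print((proj(load('s9'),wd(.0986,0,.0601))-[140,270])*6)
E
```

```text
[277.  341.8] [117.3 433.3] tcp [222.5 232. ]
keeper [218.6 336.9]
[509.8 271.8]
```

Request:
servo_tool([
  [[-0.11, 0, 0.09], 0],
  [[-0.215, 0, 0.19], 0],
  [[-0.295, 0, 0.29], 0],
  [[-0.367, 0, 0.39], 0],
  [[-0.427, 0, 0.507], 0],
  [[-0.477, 0, 0.624], 0],
  [[-0.505, 0, 0.717], 0],
  [[-0.528, 0, 0.8], 0],
  [[-0.528, 0, 0.8], 0],
])

```text
time: 21.23
tool_pos: [0.4636, -0.2676, 0.0916]
ee_rot: [-3.141, 0.006, 0.1]
wrist_force: [-4.0, 1.1, 3.8]
width: 0.0118
```

```bash
python3 - <<'E'
from h import *
np.set_printoptions(precision=4,suppress=True)
o=robot.get_obs();p=dk(o['tool_pos']);print(p,o['width'],o['wrist_force'])
s=snap('scene','s16');snap('wrist','w16')
a=cv2.imread('pics/s16.png')[210:350,120:300];b=cv2.imread('pics/w16.png')
cv2.imwrite('pics/c16.png',np.hstack([cv2.resize(a,(514,400),interpolation=cv2.INTER_CUBIC),b[0:400,190:460]]))
E
```

```text
[-0.0871 -0.      0.0236] 0.01183367075150245 [-3.9963  1.1229  3.8413]
```

View pics/c16.png

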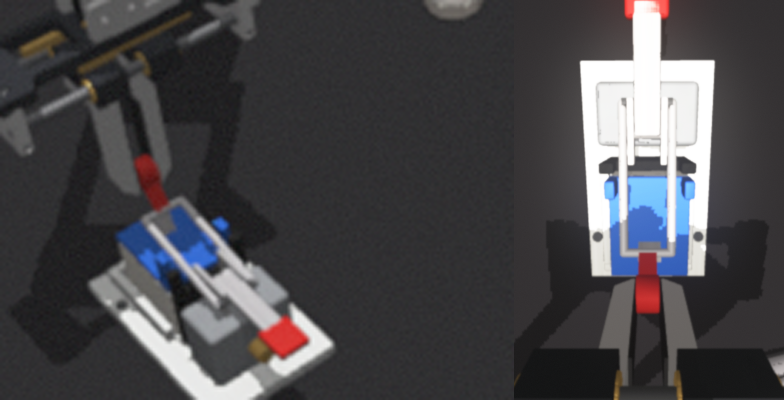

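```bash
cat >> h.py <<'E'
def pl(s,u,v,off=(2.75,2)):
    o,d=ray(s,u-off[0],v-off[1]); t=-((o-piv)@ey)/(d@ey); return dk(o+t*d)*1e3
E
python3 - <<'E'
from h import *
np.set_printoptions(precision=1,suppress=True)
s=load('s16');k=514/180
for n,x,y in [('tab',147,170),('paddle',284,336),('bar',183,202),('keeper',164,228)]: print(n,pl(s,120+x/k,210+y/k))
for l in (0,.1,.2,.3): print(l,fk(l,0)[2])
print(pl(load('s9'),140+530/6,270+272/6,(2.75,2)))
w=load('w16')
o,d=ray(w,190+(648-514),252)
for z in (.055,.06,.07,.08,.09): print(z,dk(plane(w,324,252,z))*1e3)
print(dk(plane(w,324,246,.071))*1e3)
E
```

```text
tab [-81.8   0.   40. ]
paddle [63.5  0.   3.8]
bar [-38.   -0.   43.3]
keeper [-76.8   0.   -9.6]
0 [67.  4.]
0.1 [66.3 10.7]
0.2 [64.9 17.2]
0.3 [62.8 23.6]
[101.7   0.   67.4]
0.055 [-73.9  -0.2 -13. ]
0.06 [-72.2  -0.2  -8. ]
0.07 [-68.8  -0.2   2. ]
0.08 [-65.4  -0.2  12. ]
0.09 [-62.   -0.2  22. ]
[-64.7  -0.3   3. ]
```

Request:
servo_tool([
  [[0.09, 0, -0.15], 0],
  [[0.18, 0, -0.28], 0],
  [[0.29, 0, -0.4], 0],
  [[0.4, 0, -0.51], 0],
  [[0.53, 0, -0.61], 0],
  [[0.67, 0, -0.69], 0],
  [[0.6, 0, -0.75], 0],
  [[0.5, 0, -0.82], 0],
  [[0.4, 0, -0.89], 0],
  [[0.4, 0, -0.89], 0],
  [[0.4, 0, -0.89], 0],
])

```text
time: 22.25
tool_pos: [0.4985, -0.2639, 0.1622]
ee_rot: [-3.14, 0.0, 0.101]
wrist_force: [4.8, 1.6, -11.1]
width: 0.012
```

```bash
python3 - <<'E'
from h import *
np.set_printoptions(precision=4,suppress=True)
o=robot.get_obs();p=dk(o['tool_pos']);print(p,o['width'],o['wrist_force'])
s=snap('scene','s17');snap('wrist','w17')
a=cv2.imread('pics/s17.png')[210:350,120:300];b=cv2.imread('pics/w17.png')
cv2.imwrite('pics/c17.png',np.hstack([cv2.resize(a,(514,400),interpolation=cv2.INTER_CUBIC),b[0:400,190:460]]))
E
```

```text
[-0.052   0.0001  0.0942] 0.011980765027092622 [  4.7994   1.6345 -11.104 ]
```

View pics/c17.png

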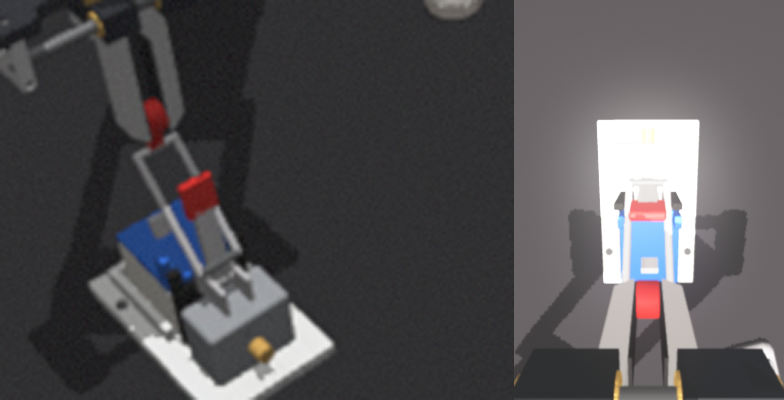

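```bash
python3 - <<'E'
from h import *
np.set_printoptions(precision=1,suppress=True)
s=load('s17');k=514/180
for n,x,y in [('tab',154,118),('paddle',199,195),('bar',158,147)]: print(n,pl(s,120+x/k,210+y/k))
for l in (1.2,1.4,1.6,1.8): print(l,fk(l,0)[2],fk(l,0)[:2])
E
```

```text
tab [-52.5   0.  104.5]
paddle [-12.8   0.   68. ]
bar [-56.5  -0.   77.7]
1.2 [20.5 63.9] (array([-11.2,  92.9]), array([  6.2, 115.4]))
1.4 [ 7.4 66.7] (array([-29.4,  88.8]), array([-16.9, 114.3]))
1.6 [-6.  66.9] (array([-46.4,  81.2]), array([-39.3, 108.7]))
1.8 [-19.1  64.3] (array([-61.7,  70.3]), array([-60.1,  98.7]))
```

Request:
servo_tool([
  [[-0.1, 0, 0.05], 0],
  [[-0.21, 0, 0.14], 0],
  [[-0.31, 0, 0.25], 0],
  [[-0.4, 0, 0.35], 0],
  [[-0.48, 0, 0.46], 0],
  [[-0.54, 0, 0.57], 0],
  [[-0.59, 0, 0.67], 0],
  [[-0.63, 0, 0.77], 0],
  [[-0.66, 0, 0.86], 0],
  [[-0.66, 0, 0.86], 0],
])

```text
time: 23.18
tool_pos: [0.4448, -0.2696, 0.0949]
ee_rot: [-3.141, 0.002, 0.1]
wrist_force: [-1.6, 0.9, 1.3]
width: 0.0119
```

```bash
python3 - <<'E'
from h import *
np.set_printoptions(precision=4,suppress=True)
o=robot.get_obs();p=dk(o['tool_pos']);print(p,o['width'],o['wrist_force'])
s=snap('scene','s18');snap('wrist','w18')
a=cv2.imread('pics/s18.png')[210:350,120:300];b=cv2.imread('pics/w18.png')
cv2.imwrite('pics/c18.png',np.hstack([cv2.resize(a,(514,400),interpolation=cv2.INTER_CUBIC),b[0:400,190:460]]))
E
```

```text
[-0.1059 -0.0001  0.0269] 0.011891206937317048 [-1.562   0.9229  1.2715]
```

View pics/c18.png

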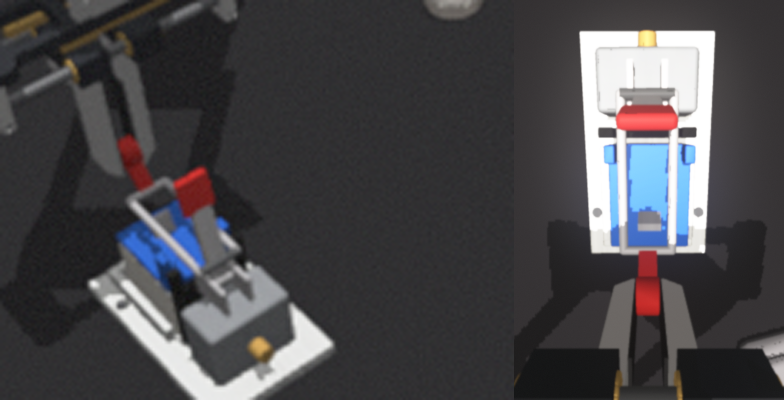

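```bash
python3 - <<'E'
from h import *
np.set_printoptions(precision=1,suppress=True)
s=load('s18');k=514/180
for n,x,y in [('tab',130,153),('paddle',194,192),('bar',150,192)]: print(n,pl(s,120+x/k,210+y/k))
for l in (1.6,1.7,1.8,1.9): print(l,fk(l,0)[2])
w=load('w18')
for z in (.07,.08,.09,.1): print(z,'bar',dk(plane(w,324,251,z))*1e3,'keepertop',dk(plane(w,324,222,z))*1e3)
im=w['pixels'].astype(int);m=(im[...,2]>im[...,0]+50)&(im[...,2]>110)
c=m[:,324];r=np.nonzero(c)[0];print(r.min(),r.max(),dk(plane(w,324,r.min(),.058))*1e3)
E
```

```text
tab [-102.5   -0.    40.6]
paddle [-18.9  -0.   66.1]
bar [-85.5  -0.   17.5]
1.6 [-6.  66.9]
1.7 [-12.6  65.9]
1.8 [-19.1  64.3]
1.9 [-25.4  62.1]
0.07 bar [-88.1  -0.3   2. ] keepertop [-69.9  -0.3   2. ]
0.08 bar [-84.8  -0.3  12. ] keepertop [-67.5  -0.3  12. ]
0.09 bar [-81.5  -0.3  22. ] keepertop [-65.1  -0.3  22. ]
0.1 bar [-78.2  -0.3  32. ] keepertop [-62.7  -0.3  32. ]
144 245 [-25.4  -0.3 -10. ]
```

Request:
servo_tool([
  [[-0.015, 0, 0.06], 0],
  [[-0.03, 0, 0.12], 0],
  [[-0.03, 0, 0.18], 0],
  [[-0.03, 0, 0.24], 0],
  [[-0.03, 0, 0.3], 0],
  [[-0.03, 0, 0.34], 0],
  [[-0.03, 0, 0.34], 0],
])

```text
time: 23.87
tool_pos: [0.443, -0.2697, 0.0685]
ee_rot: [-3.141, 0.001, 0.101]
wrist_force: [-3.6, 1.2, 0.3]
width: 0.0118
```

```bash
python3 - <<'E'
from h import *
np.set_printoptions(precision=4,suppress=True)
o=robot.get_obs();p=dk(o['tool_pos']);print(p,o['width'],o['wrist_force'])
s=snap('scene','s19');snap('wrist','w19')
a=cv2.imread('pics/s19.png')[210:350,120:300];b=cv2.imread('pics/w19.png')
cv2.imwrite('pics/c19.png',np.hstack([cv2.resize(a,(514,400),interpolation=cv2.INTER_CUBIC),b[0:400,190:460]]))
E
```

```text
[-0.1078 -0.      0.0005] 0.01179571197752269 [-3.6461  1.2113  0.3369]
```

View pics/c19.png

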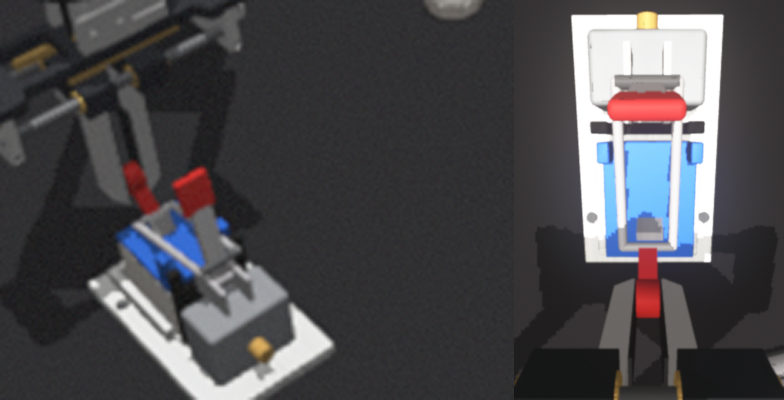

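```bash
python3 - <<'E'
from h import *
np.set_printoptions(precision=1,suppress=True)
s=load('s19');k=514/180
for n,x,y in [('tab',137,184),('paddle',193,191),('bar',157,217)]: print(n,pl(s,120+x/k,210+y/k))
w=load('w19')
for z in (.055,.06,.065,.07,.075,.08): print(z,'bar',dk(plane(w,324,246,z))*1e3,'keepertop',dk(plane(w,324,229,z))*1e3)
lev=1.82;pin=15*np.array([cos(lev-.15),sin(lev-.15)])
for z in (-8,-5,0,5,10): print(z,pin[0]-sqrt(82**2-(z-pin[1])**2))
E
```

```text
tab [-103.6   -0.    11.7]
paddle [-20.    0.   66.1]
bar [-83.9  -0.   -4.6]
0.055 bar [-83.2  -0.2 -13. ] keepertop [-73.2  -0.2 -13. ]
0.06 bar [-81.7  -0.2  -8. ] keepertop [-71.9  -0.2  -8. ]
0.065 bar [-80.1  -0.2  -3. ] keepertop [-70.6  -0.2  -3. ]
0.07 bar [-78.5  -0.2   2. ] keepertop [-69.2  -0.2   2. ]
0.075 bar [-77.   -0.2   7. ] keepertop [-67.9  -0.2   7. ]
0.08 bar [-75.4  -0.2  12. ] keepertop [-66.6  -0.2  12. ]
-8 -80.21545137762297
-5 -81.02770850037268
0 -82.11567851286166
5 -82.88260293813987
10 -83.33750653814761
```

Request:
servo_tool([
  [[0, 0, 0], 0],
  [[0, 0, 0], 0],
  [[0, 0, 0], 0],
  [[0, 0, 0], 0],
], grip=-1)

```text
time: 24.3
tool_pos: [0.4442, -0.2699, 0.07]
ee_rot: [3.141, -0.002, 0.101]
wrist_force: [0.8, -0.5, -0.1]
width: 0.0347
```

Request:
servo_tool([
  [[0, 0, -0.3], 0],
  [[-0.1, 0, -0.6], 0],
  [[-0.1, 0, -0.9], 0],
  [[-0.1, 0, -1], 0],
  [[-0.1, 0, -1], 0],
])

```text
time: 24.72
tool_pos: [0.4372, -0.2716, 0.1527]
ee_rot: [3.137, -0.005, 0.101]
wrist_force: [-0.7, -0.6, -0.2]
width: 0.0682
```

```bash
python3 - <<'E'
from h import *
np.set_printoptions(precision=4,suppress=True)
o=robot.get_obs();p=dk(o['tool_pos']);print(p,o['width'],o['wrist_force'])
s=snap('scene','s20');snap('wrist','w20')
a=cv2.imread('pics/s20.png')[210:350,120:300];b=cv2.imread('pics/w20.png')
cv2.imwrite('pics/c20.png',np.hstack([cv2.resize(a,(514,400),interpolation=cv2.INTER_CUBIC),b[0:400,190:460]]))
E
```

```text
[-0.1138 -0.0013  0.0847] 0.06821573037319958 [-0.7068 -0.5722 -0.1994]
```

View pics/c20.png

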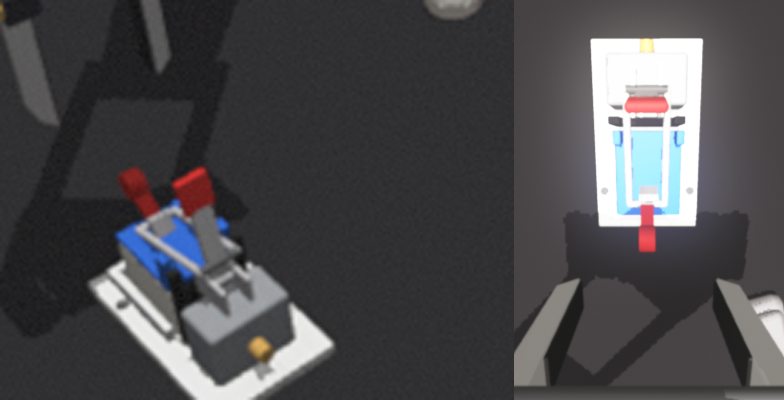

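Request:
servo_tool([
  [[0, 0, 0], 0],
  [[0, 0, 0], 0],
  [[0, 0, 0], 0],
  [[0, 0, 0], 0],
  [[0, 0, 0], 0],
  [[0, 0, 0], 0],
  [[0.2, -0.01, 0], 0],
  [[0.4, -0.01, 0], 0],
  [[0.6, -0.01, 0.1], 0],
  [[0.75, -0.01, 0.2], 0],
  [[0.75, -0.01, 0.33], 0],
  [[0.75, -0.01, 0.33], 0],
], grip=1)

```text
time: 25.82
tool_pos: [0.4938, -0.2626, 0.1202]
ee_rot: [-3.139, 0.004, 0.102]
wrist_force: [0.2, 0.6, -0.0]
width: 0.0026
```

```bash
python3 - <<'E'
from h import *
np.set_printoptions(precision=4,suppress=True)
o=robot.get_obs();p=dk(o['tool_pos']);print(p,o['width'],o['wrist_force'])
s=snap('scene','s21');snap('wrist','w21')
a=cv2.imread('pics/s21.png')[210:350,120:300];b=cv2.imread('pics/w21.png')
cv2.imwrite('pics/c21.png',np.hstack([cv2.resize(a,(514,400),interpolation=cv2.INTER_CUBIC),b[0:400,190:460]]))
for th in (1.8,1.6,1.4,1.2,1,.8,.6,.4,.2,.1,0,-.05): print(th,(fk(th,0)[2]-[8,0]).round(1))
E
```

```text
[-0.0565  0.0019  0.0522] 0.002615058082152121 [ 0.2474  0.6249 -0.0471]
1.8 [-27.1  64.3]
1.6 [-14.   66.9]
1.4 [-0.6 66.7]
1.2 [12.5 63.9]
1 [24.8 58.5]
0.8 [35.8 50.8]
0.6 [45.  41.1]
0.4 [52.2 29.8]
0.2 [56.9 17.2]
0.1 [58.3 10.7]
0 [59.  4.]
-0.05 [59.1  0.6]
```

View pics/c21.png

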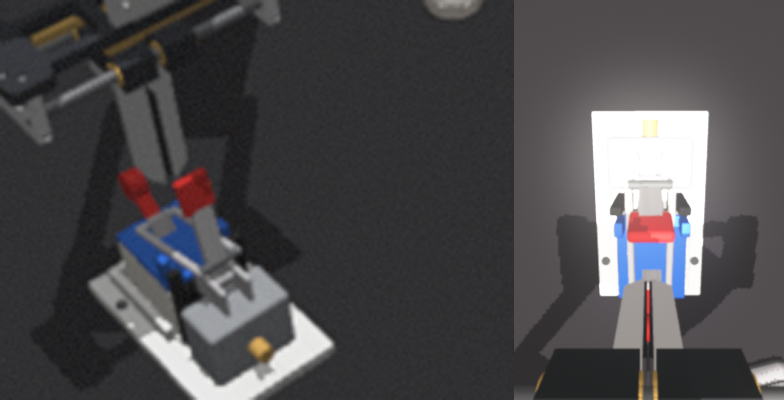

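Request:
servo_tool([
  [[0.15, 0.02, 0], 0],
  [[0.3, 0.02, 0], 0],
  [[0.4, 0.02, -0.03], 0],
  [[0.5, 0.02, -0.06], 0],
  [[0.6, 0.02, -0.08], 0],
  [[0.7, 0.02, -0.1], 0],
  [[0.78, 0.02, -0.1], 0],
  [[0.86, 0.02, -0.09], 0],
  [[0.86, 0.02, -0.09], 0],
])

```text
time: 26.67
tool_pos: [0.5649, -0.2581, 0.1302]
ee_rot: [3.141, -0.001, 0.102]
wrist_force: [-0.4, -1.0, -0.1]
width: -0.0001
```

```bash
python3 - <<'E'
from h import *
np.set_printoptions(precision=4,suppress=True)
o=robot.get_obs();p=dk(o['tool_pos']);print(p,o['width'],o['wrist_force'])
s=snap('scene','s22');snap('wrist','w22')
a=cv2.imread('pics/s22.png')[210:350,120:300];b=cv2.imread('pics/w22.png')
cv2.imwrite('pics/c22.png',np.hstack([cv2.resize(a,(514,400),interpolation=cv2.INTER_CUBIC),b[0:400,190:460]]))
E
```

```text
[ 0.0147 -0.0006  0.0622] -6.007136505876119e-05 [-0.3816 -0.9739 -0.1073]
```

View pics/c22.png

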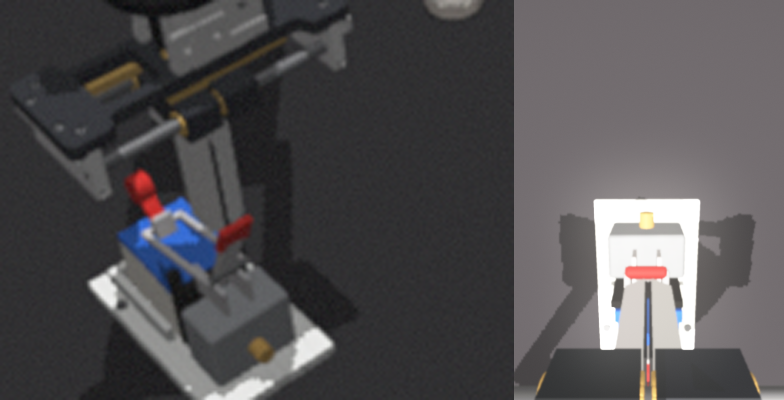

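```bash
python3 - <<'E'
from h import *
np.set_printoptions(precision=1,suppress=True)
s=load('s22');k=514/180
a=cv2.imread('pics/s20.png')[260:320,155:215];b=cv2.imread('pics/s22.png')[260:320,155:215]
cv2.imwrite('pics/c23.png',cv2.resize(np.hstack([a,b]),None,fx=6.6,fy=6.6,interpolation=cv2.INTER_CUBIC))
for n,x,y in [('tab',141,186),('paddle',234,231)]: print(n,pl(s,120+x/k,210+y/k))
E
```

```text
tab [-97.8  -0.   14. ]
paddle [24.6 -0.  65.2]
```

View pics/c23.png

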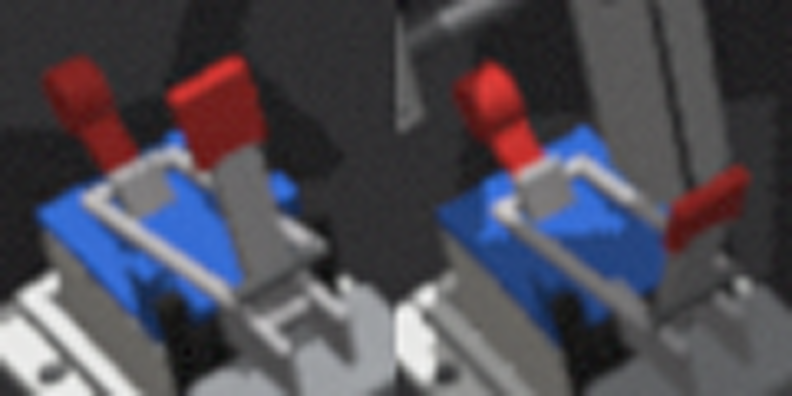

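Request:
servo_tool([
  [[0.06, 0, 0.02], 0],
  [[0.126, 0, 0.046], 0],
  [[0.2, 0, 0.09], 0],
  [[0.264, 0, 0.14], 0],
  [[0.33, 0, 0.2], 0],
  [[0.38, 0, 0.265], 0],
  [[0.43, 0, 0.335], 0],
  [[0.47, 0, 0.41], 0],
  [[0.5, 0, 0.49], 0],
  [[0.53, 0, 0.57], 0],
  [[0.53, 0, 0.57], 0],
])

```text
time: 27.68
tool_pos: [0.6059, -0.2533, 0.0826]
ee_rot: [-3.14, 0.001, 0.101]
wrist_force: [-0.5, -0.2, -0.3]
width: 0.0005
```

```bash
python3 - <<'E'
from h import *
np.set_printoptions(precision=4,suppress=True)
o=robot.get_obs();p=dk(o['tool_pos']);print(p,o['width'],o['wrist_force'])
s=snap('scene','s24');snap('wrist','w24')
a=cv2.imread('pics/s24.png')[240:340,145:255]
cv2.imwrite('pics/c24.png',cv2.resize(a,None,fx=5.5,fy=5.5,interpolation=cv2.INTER_CUBIC))
E
```

```text
[ 0.056  -0.      0.0146] 0.0005090890502115202 [-0.4575 -0.2288 -0.2723]
```

View pics/c24.png

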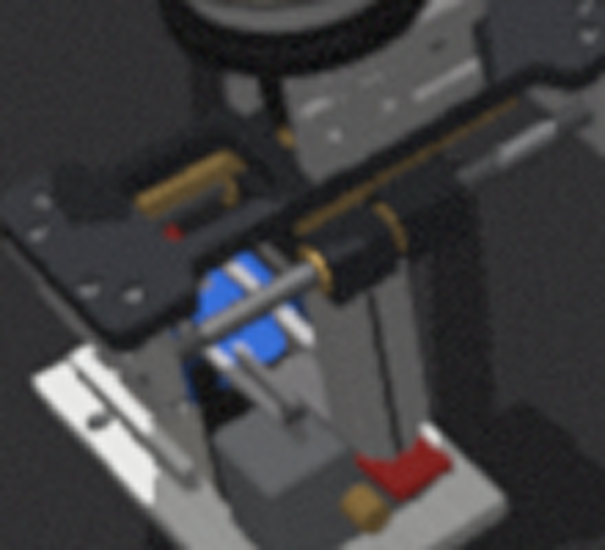

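Request:
servo_tool([
  [[0.01, 0, 0.05], 0],
  [[0.02, 0, 0.09], 0],
  [[0.02, 0, 0.12], 0],
  [[0.02, 0, 0.15], 0],
  [[0.02, 0, 0.17], 0],
  [[0.02, 0, 0.18], 0],
  [[0.02, 0, 0.18], 0],
])

```text
time: 28.37
tool_pos: [0.6075, -0.2538, 0.0722]
ee_rot: [3.141, -0.001, 0.101]
wrist_force: [-2.2, 1.1, 6.0]
width: 0.0003
```

Request:
servo_tool([
  [[0, 0, 0.02], 0],
  [[0, 0, 0.03], 0],
  [[0, 0, 0.03], 0],
  [[0, 0, 0.03], 0],
])

```text
time: 28.7
tool_pos: [0.6076, -0.2538, 0.072]
ee_rot: [3.14, -0.002, 0.101]
wrist_force: [-4.5, 3.3, 12.2]
width: 0.0004
```

Request:
servo_tool([
  [[0, 0, -0.2], 0],
  [[-0.1, 0, -0.6], 0],
  [[-0.2, 0, -1], 0],
  [[-0.2, 0, -1], 0],
])

```text
time: 29.03
tool_pos: [0.5939, -0.2573, 0.1566]
ee_rot: [3.134, -0.011, 0.1]
wrist_force: [1.5, -0.9, 1.6]
width: 0.0003
```

Request:
servo_tool([
  [[-0.4, 0, -0.3], 0],
  [[-0.9, 0, -0.5], 0],
  [[-1, 0, -0.7], 0],
  [[-1, 0, -0.7], 0],
  [[-1, 0, -0.7], 0],
])

```text
time: 29.45
tool_pos: [0.5125, -0.2639, 0.205]
ee_rot: [3.14, -0.003, 0.1]
wrist_force: [0.7, -0.2, -0.0]
width: 0.0006
```

Request:
servo_tool([
  [[-0.4, 0, 0], 0],
  [[-0.8, 0, 0], 0],
  [[-0.8, 0, 0], 0],
  [[-0.8, 0, 0], 0],
])

```text
time: 29.78
tool_pos: [0.4482, -0.2696, 0.2023]
ee_rot: [-3.14, 0.001, 0.1]
wrist_force: [0.7, -0.0, -0.9]
width: 0.0005
```

```bash
python3 - <<'E'
from h import *
np.set_printoptions(precision=4,suppress=True)
o=robot.get_obs();p=dk(o['tool_pos']);print(p,o['width'],o['wrist_force'])
s=snap('scene','s25');snap('wrist','w25')
a=cv2.imread('pics/s25.png')[260:350,145:255];b=cv2.imread('pics/w25.png')
cv2.imwrite('pics/c25.png',np.hstack([cv2.resize(a,(488,400),interpolation=cv2.INTER_CUBIC),b[0:400,190:460]]))
E
```

```text
[-0.1026 -0.0005  0.1343] 0.0004733254217734731 [ 0.6863 -0.0404 -0.9296]
```

View pics/c25.png

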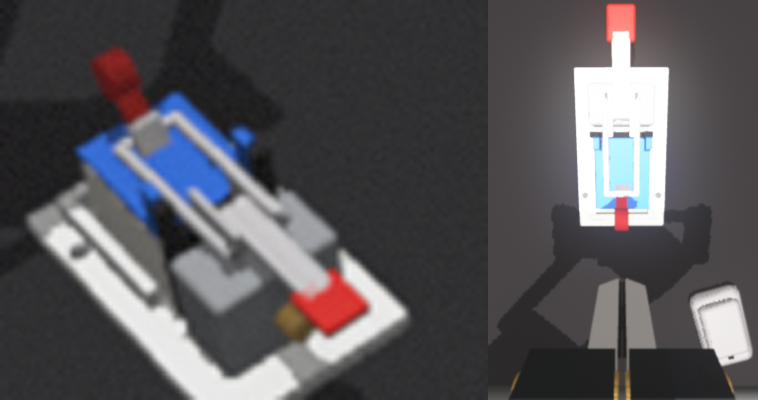

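```bash
python3 - <<'E'
from h import *
np.set_printoptions(precision=4,suppress=True)
s=load('s25');k=488/110
print('paddle',pl(s,145+330/k,260+298/k))
for f in('w10','w25'):
    a=load(f);im=a['pixels'].astype(int);m=(im[...,2]>im[...,0]+40)&(im[...,2]>110);m[:,:270]=0;m[:,380:]=0;m[290:]=0
    for c in (313,336):
        r=np.nonzero(m[:,c])[0];print(f,c,r.min(),r.max(),dk(plane(a,c+.5,r.max()+1,.058),seat))
    r=(np.nonzero(m.any(1))[0]);v=r.max()-12;c=np.nonzero(m[v])[0];print(dk(plane(a,c.min(),v,.058),seat),dk(plane(a,c.max()+1,v,.058),seat))
w=load('w25');print('bar',dk(plane(w,324,194,.061),seat))
# lever tip end from two wrist views
E
```

```text
paddle [63.5963 -0.      5.1344]
w10 313 209 274 [-0.0353  0.01    0.05  ]
w10 336 209 275 [-0.0363 -0.0119  0.05  ]
[-0.0232  0.0236  0.05  ] [-0.0231 -0.0264  0.05  ]
w25 313 137 208 [-0.0281  0.0091  0.05  ]
w25 336 197 208 [-0.0281 -0.0124  0.05  ]
[-0.0168  0.0233  0.05  ] [-0.0168 -0.0257  0.05  ]
bar [-0.0136 -0.0007  0.053 ]
```

```bash
python3 - <<'E'
from h import *
t=snap('top','t26');print(robot.close_job())
E
```

```text
the job is handed in; nothing more can be done
None
```

View pics/t26.png

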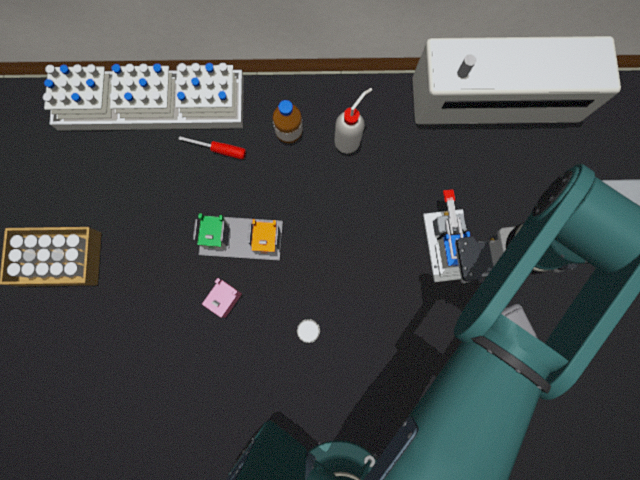

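The blue cartridge is latched in the dock, and I handed the job in at about 30 s. The hand-in reports no verdict, so what follows is from my own last checks.

**What I did:** I lifted the cartridge out by its ends, set it on the bench and regripped it by its sides. I then stood it in the pocket with its ears towards the seal, carried the loop by its tab over the keeper and pressed the lever shut with the closed fingers.

**Last checks, with the arm clear (about 130 mm above the latch pivot, no wrist force beyond noise):**
- **Lever:** about level. The paddle was measured at 64 mm along and 5 mm up from the pivot, against 67 and 4 mm for shut.
- **Loop:** the bar lies behind the keeper, on the cartridge's top.
- **Cartridge:** its back edge moved from 35.8 to 28.1 mm behind the seat point, so the seal should be pressed in by about 3.9 mm. It stands about 1.2 mm off the middle line and looks upright in the last pictures; I did not measure its tilt.
- **Other things:** in the last top view the orange and green cartridges, pink look-alike, bottles, jar and screwdriver are where they started. The mouse was partly hidden by the arm there, but the wrist view shows it untouched.

**What went wrong or disagreed:**
- **Slip:** the tab slipped about 5 mm in the fingers on the first swing, and the lever dropped back to shut. I swung the loop back up and pulled the lever upright through it before lowering the bar behind the keeper.
- **Scene camera:** it read about 3 pixels off from the wrist camera, so I corrected for that.
- **Heights:** two-view heights of the cartridge in the caddy, from the top and wrist cameras, came out about 9 mm low. I relied on the scene and top pair and on the 64 x 50 mm size check.

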